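# Check the lacquer film on an inlaid panel

### The job

Lay the black lacquered panel flat on the narrow sloped rest, centred across it with a short edge down against the lip, and let go of it. Then take the collared thickness probe out of its stand and hold its sprung tip inside the round brass inlay, square to the panel's face and lightly, so that the tip is pushed only part of the way in (about half). Finish while still holding the probe there, the panel still in place, and do not disturb the other things on the bench.

Things in the scene. Friction and masses are not known exactly. Their poses are not given: they have to be found in the camera images.
- panel: Black lacquered panel, 90 x 60 x 16 mm (its x, y, z), about 140 g, lying face up near the middle of the bench. Origin: centre of the underside; z out of the face. Its face carries three flush brass inlays: a round one, a square one, and a long thin bar beside one long edge.
- spot (a point): Centre of the round brass inlay (14 mm across) on the panel's face, at (22, -8, 16) mm in the panel's frame; its axes are the panel's. The square inlay (13 mm) is at (-22, -8) mm, the bar (30 x 5 mm) at (0, 16) mm.
- deck: Sloped deck (20 degrees, low end towards the robot) of a fixed wooden rest, left or right: 44 mm wide (y), narrower than the panel. Origin: on its surface, 78 mm above the bench, midway across, 45 mm up from the lip's inner face: the panel's origin lies here when its short edge touches the lip. x up the slope, z out of it. Surface from x = -45 to 59 mm; lip 8 mm high. Foot 110 x 80 x 16 mm.
- stand: Fixed wooden block 50 x 150 x 65 mm (x, y, z) with two upright through holes 22 mm across, at y = -40 and +40 mm; origin: centre of its underside. One hole holds the probe, the other the burnisher.
- probe: Pen-like probe, about 100 g, hanging upright by its collar in a hole of the stand; lifts straight out. Origin: centre of the collar's underside, z along its axis to the grip. Black collar 32 mm across, z = 0 to 6 mm; aluminium grip 24 mm across, z = 6 to 76 (low cap to 80); steel nose 18 mm across down to z = -40, then the sprung tip, 8 mm across, to z = -54.
- tip_end (a point): Centre of the flat end of the probe's sprung tip; 54 mm below the probe's origin when the tip is fully out. Axes as the probe's.
- tip (a joint): How far the sprung tip is pushed into the probe, m: 0 fully out, 0.014 fully in. Its spring pushes with about 0.9 N fully out, rising 0.3 N per mm to about 5 N fully in.
- burnisher: Bystander in the stand's other hole: a dark wooden handle without collar, 18 mm across, 115 mm tall, standing on the bench. Origin at its foot.
- jar: Bystander: glass jar, 56 mm across, 65 mm tall. Origin at its foot.
- mug: Bystander: white mug, 80 mm across, 90 mm tall. Origin at its foot.
- can: Bystander: spray can, 56 mm across, 170 mm tall. Origin at its foot.
- tile: Bystander: square marble tile 45 x 45 x 10 mm. Origin: centre of the underside.
- block: Bystander: clay block 45 x 30 x 25 mm. Origin: centre of the underside.
- bowl: Bystander: low bowl 100 mm across, 35 mm tall. Origin at its foot.
Not all that is in view belongs to the job. Of the things like the panel, leave any that is brown or orange; of the rest the smaller one is meant.

How it is judged:
By the outcome, as a careful person would: the job done as asked, in the order asked, and still so for the second after the job is handed in, while the arm keeps its last pose, push and grip.
It also fails if it takes over 53 s, if anything falls off the work surface, if the arm or the gripper's body presses on something with over 40 N, if the wrist force passes 120 N, or if a joint passes its speed limit or range.

### The arm

A 6-joint arm with a two-finger parallel gripper is mounted at the origin on the work surface. World frame = base frame: x ahead of the robot, y to its left, z up, the work surface at z = 0. Lengths are in mm, angles in rad, forces in N, time in s.
With the tool pointing down it reaches from about 400 to 925 mm from the base axis. Payload 12.5 kg.
Tool frame: the origin (TCP) lies on the centre line of the jaws, within the pads' length; the fingertips stand 14 mm ahead of it and the grasp point (between the pads) lies 5 mm behind it; z points along the fingers, x is the direction in which the jaws open and shut, and the axes are right-handed (so a half turn about z gives the same grasp; the last joint's range is limited). The gripper opens to 95 mm and grips with 3 to 60 N. Pads are 20 mm wide; open, the fingers measure 119 mm over their backs; the gripper's body (75 mm by 180 mm) begins 59 mm behind the grasp point.
Start: joints at [-1.288, 0.491, 1.559, -0, 1.092, -0.106], TCP at [236.948, -578.363, 201.861] pointing down, gripper open.
Joint ranges: [-3.1, 3.1], [-0.84, 2.19], [0.05, 2.79], [-1.13, 4.28], [0.06, 2.93], [-2.69, 2.69]. Speed limits (rad/s): [2.22, 2.22, 2.79, 3.14, 3.14, 3.14].

### API

Orientations are given as [roll, pitch, yaw] about the fixed x, y, z axes, in that order (R = Rz(yaw) Ry(pitch) Rx(roll)).
In Python, from cell import state, read_camera, job_done gives the robot as it stands.
- The arm moves only by the shell command python3 -m handwheel 'ROWS'. ROWS is JSON, a list of rows, each an object of numbers: "hand": the finger opening in m, from 0 to 0.0951; "x", "y", "z": the shift along the world's x, y, z in m; "spin": the turn about the world's z in units of 5 degrees (1.0 is 5 degrees). In form: [{"hand": .., "x": .., "y": .., "z": .., "spin": ..}, ...]. A call has 1 to 20 rows; each row is the pose to reach, as a shift and turn from the pose commanded when the call began; what a row does not reach only later rows make up. A row lasts 1/12 s, in which the tool goes at most 41.7 mm and 7.16 degrees, less where a joint would pass 70% of its speed; a pose out of reach is approached as far as the arm can. A call with a gripper value outside its range is refused whole. The fingers move at their own pace and stop on an object; the grip force is fixed at half the most. Time passes only in rows, so rows that repeat a pose let the fingers close. It gives the time, the measured TCP pose, the force and the opening at its end, in the units of the state.
- state(): the state, without advancing time (a new reading comes with each control period).
- read_camera(name): name is "scene" or "side" or "wrist"; returns a dict with "img" (420x560x3 uint8, red, green, blue), "fx", "fy", "cx", "cy" (pixels), "T" (4x4, takes a point from camera to world coordinates). Camera axes: x right, y down, z forward; pixel columns grow to the right and rows downward; lengths in mm; the calibration is good to about 2 mm. The wrist camera is an equidistant fisheye: a pixel r from the principal point sees the ray r / f radians off the axis. A picture is of the moment at which its call begins. There is no depth.
- job_done(): hands the job in, once; it reports no verdict.
The state is a dict: "t": time; "joints": joint angles; "qvel": joint speeds; "tau": joint torques, N m; "eef_pos": TCP position; "tcp_rot": TCP orientation; "ft_force": force on the tool from outside, world axes, zero at the start; "moment": the same for the moment, N m; "opening": opening from 0.0 (shut) to 1.0 (fully open).
Only numpy, scipy, OpenCV 4.12 (cv2) and the standard library are available. Lean on these libraries where they do the work, as an engineer would, in place of code of your own. Each camera call takes 0.05 s, during which the arm holds its last target. There are 200 camera calls.

## Working session

There is one attempt and no reset: what is moved stays moved. The work goes in short steps, Python scripts to look and compute and a shell command to move; the robot and the scene stay as the last step left them, time stands still between calls to the robot, and variables do not carry over. Pictures are saved under pics/ and viewed, about 8 in all and at most 12, crops included, and the job is handed in when it is done.

```bash
mkdir -p pics; ls
cat > h.py <<'E'
import numpy as np, cv2
from cell import state, read_camera
def snap(n,tag):
    c=read_camera(n); np.savez(f'pics/{tag}.npz',**c); cv2.imwrite(f'pics/{tag}.png',c['img'][:,:,::-1]); return c
def ray(c,u,v,fish=False):
    a=np.array([(u-c['cx'])/c['fx'],(v-c['cy'])/c['fy']])
    if fish:
        r=np.hypot(*a); d=np.array([*(a/max(r,1e-9)*np.sin(r)),np.cos(r)])
    else: d=np.array([*a,1.])
    T=np.array(c['T']); d=T[:3,:3]@d; return T[:3,3],d/np.linalg.norm(d)
def onz(c,u,v,z,fish=False):
    o,d=ray(c,u,v,fish); return o+d*(z-o[2])/d[2]
def tri(r1,r2):
    A=np.zeros((3,3));b=np.zeros(3)
    for o,d in (r1,r2):
        P=np.eye(3)-np.outer(d,d);A+=P;b+=P@o
    p=np.linalg.solve(A,b); return p,[np.linalg.norm((np.eye(3)-np.outer(d,d))@(p-o)) for o,d in (r1,r2)]
def load(t): return dict(np.load(f'pics/{t}.npz'))
E
python3 - <<'E'
from h import *
for n in('scene','side','wrist'):
    c=snap(n,n+'0'); print(n,c['fx'],c['cx'],c['cy'],np.round(c['T'],3).tolist())
s=state();print({k:np.round(v,3) for k,v in s.items()})
a=[cv2.imread(f'pics/{n}0.png') for n in('scene','side')]
E
```

```text
pics
scene 483.27694079196624 281.99753061328516 210.9867279480515 [[0.784, 0.454, -0.424, 996.708], [0.621, -0.591, 0.515, -670.744], [-0.017, -0.667, -0.745, 1034.568], [0.0, 0.0, 0.0, 1.0]]
side 437.11734863120995 284.13489287842845 217.91607853012715 [[-0.942, -0.201, 0.268, 177.847], [-0.334, 0.511, -0.792, 813.037], [0.023, -0.836, -0.549, 669.865], [0.0, 0.0, 0.0, 1.0]]
wrist 325.19226210127806 278.8491843556941 207.18249826787883 [[0.38, -0.891, -0.249, 308.792], [-0.925, -0.366, -0.1, -549.387], [-0.002, 0.268, -0.963, 384.834], [0.0, 0.0, 0.0, 1.0]]
{'t': np.float64(0.15), 'joints': array([-1.288,  0.491,  1.559,  0.   ,  1.092, -0.106]), 'qvel': array([-0.   , -0.004, -0.002,  0.001, -0.001,  0.001]), 'tau': array([ 1.0000e-03, -6.1290e+01, -2.5828e+01,  6.9000e-02,  4.7000e-02,
       -0.0000e+00]), 'eef_pos': array([ 236.911, -578.165,  201.42 ]), 'tcp_rot': array([-3.141e+00,  1.000e-03, -1.182e+00]), 'ft_force': array([-0.094,  0.188,  0.402]), 'moment': array([0.028, 0.032, 0.008]), 'opening': np.float64(1.0)}
```

View pics/scene0.png

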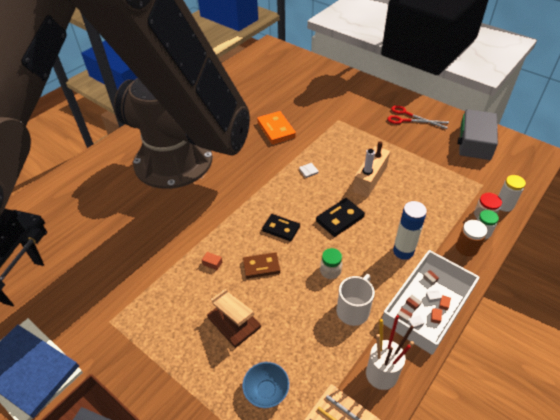

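View pics/side0.png

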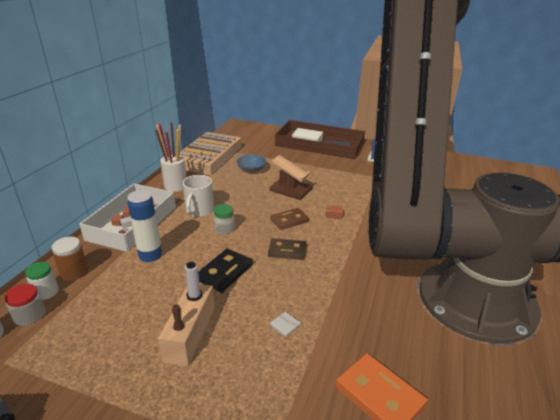

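Run:
```python
import cv2,numpy as np
s=cv2.imread('pics/scene0.png');d=cv2.imread('pics/side0.png')
f=lambda im,u,v,w,h:cv2.resize(im[v-h//2:v+h//2,u-w//2:u+w//2],(400,300),interpolation=cv2.INTER_CUBIC)
top=np.hstack([f(s,281,227,60,46),f(d,287,249,60,46)])
bot=np.hstack([f(s,235,315,80,60),f(d,291,178,60,46)])
cv2.imwrite('pics/crop1.png',np.vstack([top,bot]))
```

```text
(no output)
```

View pics/crop1.png

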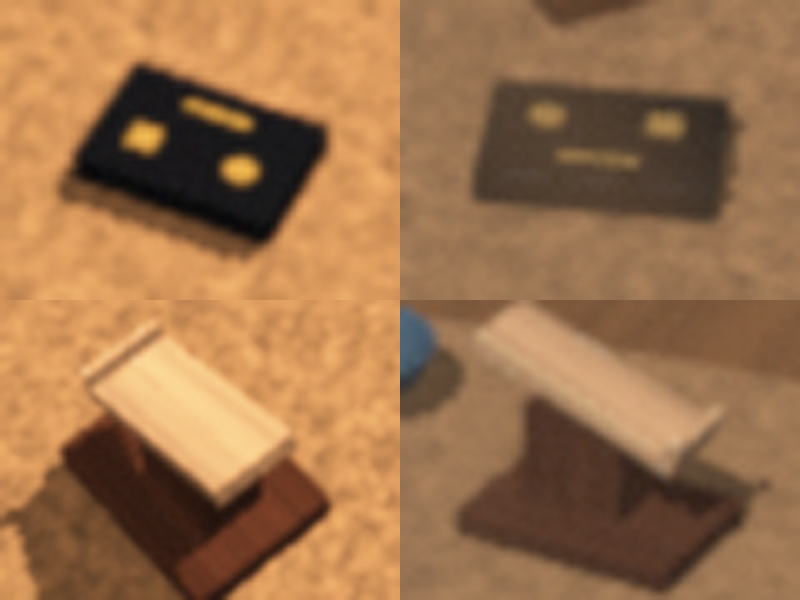

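Crop: the candidate at scene (281,227) / side (287,249) is the black smaller panel, with the square inlay at scene (271,224), the round one at (286,230), and the bar towards the robot/stand side. The others are the larger black panel at (340,217), brown at (262,265) and orange at (276,127). I choose the first. The rest's lip is at its upper-left end in the scene view.

Run:
```python
from h import *
s=load('scene0');d=load('side0')
print('panel',onz(s,281,226,16),onz(d,287,248,16))
print('panel2',onz(s,340,217,16),'brown',onz(s,262,265,16))
for n,a,b in (('probe top',(370,153),(192,267)),('burn top',(379,146),(178,310)),('deckmid',(234,307),(292,170)),('jar',(331,257),(224,211)),('can',(414,209),(141,198))):
    print(n,*tri(ray(s,*a),ray(d,*b)))
# deck corners: scene crop bottom-left scale 5, origin(195,285); side crop bottom-right scale 6.67, origin (261,155)
S=lambda x,y:(195+x/5,285+(y-300)/5); D=lambda x,y:(261+(x-400)/6.667,155+(y-300)/6.522)
P=[]
for a,b in ((S(293,437),D(475,335)),(S(222,497),D(530,300))):
    print('deck far?',*tri(ray(s,*a),ray(d,*b)))
print('lip', onz(s,*S(85,375),64),onz(s,*S(155,322),64),onz(d,*D(675,460),60),onz(d,*D(722,405),64))
print('tile',onz(s,309,170,10),'block',onz(s,212,261,25),'mug',onz(s,355,285,90))
```

```text
panel [449.09849623 -11.20596583  16.        ] [444.91319949  -5.2444681   16.        ]
panel2 [559.24750097 114.94157002  16.        ] brown [ 491.88935705 -143.7395706    16.        ]
probe top [544.23497526 267.75461394 137.34090425] [np.float64(1.681380126019939), np.float64(1.6813801260200643)]
burn top [531.72093197 345.88199193 103.0517818 ] [np.float64(1.702153761690052), np.float64(1.7021537616898441)]
deckmid [ 538.90193607 -302.14203245   70.78440088] [np.float64(4.690435680593559), np.float64(4.690435680593503)]
jar [632.90946983 -42.0179576   58.410773  ] [np.float64(0.7240865469497454), np.float64(0.7240865469497216)]
can [748.91311288 127.46912541 165.99963997] [np.float64(1.8465550545891696), np.float64(1.8465550545891098)]
deck far? [ 596.74704831 -294.68665942   96.13457562] [np.float64(2.0020790579059122), np.float64(2.0020790579060046)]
deck far? [ 588.74140187 -336.66775667   96.06405067] [np.float64(4.86813355322158), np.float64(4.868133553221534)]
lip [ 487.4757195  -315.65868982   64.        ] [ 493.55434229 -274.46864932   64.        ] [ 494.3515012 -279.7286002   60.       ] [ 488.63497004 -331.78774024   64.        ]
tile [374.20329403 221.42716372  10.        ] block [ 386.30882512 -217.55907676   25.        ] mug [734.14768679 -94.11038724  90.        ]
```

```bash
python3 -m handwheel '[{"x":0.025,"y":0.03,"z":0.02},{"x":0.05,"y":0.06,"z":0.04},{"x":0.075,"y":0.09,"z":0.06},{"x":0.1,"y":0.12,"z":0.06},{"x":0.125,"y":0.15,"z":0.06},{"x":0.15,"y":0.18,"z":0.06},{"x":0.175,"y":0.21,"z":0.06},{"x":0.2,"y":0.24,"z":0.06},{"x":0.22,"y":0.26,"z":0.06},{"x":0.22,"y":0.26,"z":0.06},{"x":0.22,"y":0.26,"z":0.06},{"x":0.22,"y":0.26,"z":0.06}]'
python3 - <<'E'
from h import *
c=snap('wrist','w1'); print(np.round(c['T'][:3,3]))
E
python3 -m handwheel '[{"x":0.0,"y":0.04,"z":0.0},{"x":0.0,"y":0.08,"z":0.0},{"x":0.0,"y":0.12},{"x":-0.04,"y":0.15},{"x":-0.07,"y":0.18,"z":0},{"x":-0.07,"y":0.18,"z":0},{"x":-0.07,"y":0.18,"z":0},{"x":-0.07,"y":0.18,"z":0}]'
python3 - <<'E'
from h import *
c=snap('wrist','w2'); print(np.round(c['T'][:3,3]))
a=cv2.imread('pics/w1.png');b=cv2.imread('pics/w2.png')
cv2.imwrite('pics/w12.png',np.hstack([cv2.resize(a[:,80:480],(400,420)),b[:,80:480]]))
E
```

```text
[ 309. -549.  385.]
[ 309. -549.  385.]invalid input
invalid input
```

View pics/w12.png

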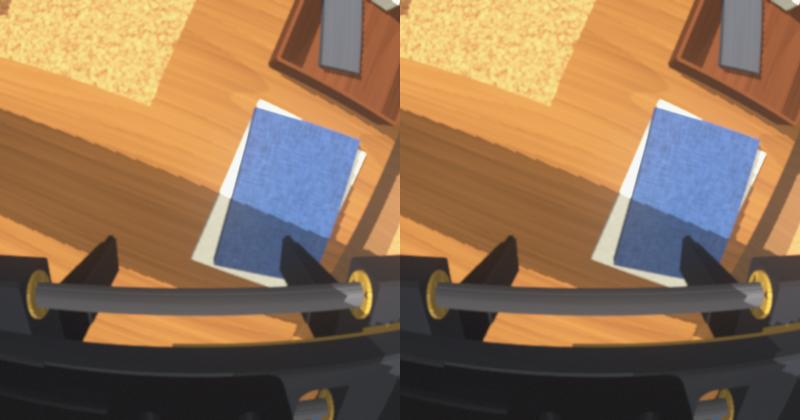

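The picture shows the start pose unmoved: rows need every key. I'll repeat with full rows.

```bash
python3 -m handwheel '[{"hand":0.095,"x":0.025,"y":0.03,"z":0.02,"spin":0},{"hand":0.095,"x":0.05,"y":0.06,"z":0.04,"spin":0},{"hand":0.095,"x":0.075,"y":0.09,"z":0.06,"spin":0},{"hand":0.095,"x":0.1,"y":0.12,"z":0.06,"spin":0},{"hand":0.095,"x":0.125,"y":0.15,"z":0.06,"spin":0},{"hand":0.095,"x":0.15,"y":0.18,"z":0.06,"spin":0},{"hand":0.095,"x":0.175,"y":0.21,"z":0.06,"spin":0},{"hand":0.095,"x":0.2,"y":0.24,"z":0.06,"spin":0},{"hand":0.095,"x":0.2,"y":0.26,"z":0.06,"spin":0},{"hand":0.095,"x":0.2,"y":0.26,"z":0.06,"spin":0},{"hand":0.095,"x":0.2,"y":0.26,"z":0.06,"spin":0}]' && python3 - <<'E' && python3 -m handwheel '[{"hand":0.095,"x":0,"y":0.04,"z":0,"spin":0},{"hand":0.095,"x":0,"y":0.08,"z":0,"spin":0},{"hand":0.095,"x":-0.02,"y":0.11,"z":0,"spin":0},{"hand":0.095,"x":-0.05,"y":0.14,"z":0,"spin":0},{"hand":0.095,"x":-0.08,"y":0.16,"z":0,"spin":0},{"hand":0.095,"x":-0.08,"y":0.16,"z":0,"spin":0},{"hand":0.095,"x":-0.08,"y":0.16,"z":0,"spin":0}]'
python3 - <<'E'
from h import *
c=snap('wrist','w1'); print(np.round(c['T'][:3,3]))
E
from h import *
c=snap('wrist','w2'); print(np.round(c['T'][:3,3]))
a=cv2.imread('pics/w1.png');b=cv2.imread('pics/w2.png')
cv2.imwrite('pics/w12.png',np.hstack([cv2.resize(a[:,80:480],(400,420)),b[:,80:480]]))
E
```

```text
t: 1.17
eef_pos: [437.2, -317.7, 262.1]
tcp_rot: [3.142, -0.0, -1.18]
ft_force: [-0.3, -1.0, -0.1]
opening: 1.0
[ 509. -289.  446.]
t: 1.8
eef_pos: [356.3, -158.8, 262.5]
tcp_rot: [-3.141, -0.002, -1.183]
ft_force: [1.0, -1.0, 0.5]
opening: 0.999
[ 428. -130.  446.]
```

View pics/w12.png

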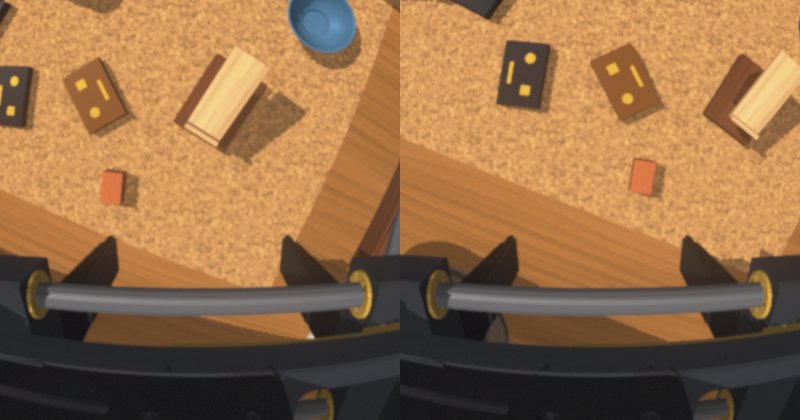

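w1 (left half): deck quad at about w1 px (315,47),(348,63),(302,148),(264,127), lip at the lower end. w2 (right): the black panel at w2 px (205,75) with round inlay (210,58), square (205,90), bar (190,73).

Run:
```python
from h import *
def blobs(tag,box,fish):
    c=load(tag);u0,v0,u1,v1=box;im=c['img'][v0:v1,u0:u1]
    im=cv2.resize(im,None,fx=4,fy=4,interpolation=cv2.INTER_CUBIC)
    hsv=cv2.cvtColor(im,cv2.COLOR_RGB2HSV); return c,im,hsv
toP=lambda x,y,b:((x+.5)/4-.5+b[0],(y+.5)/4-.5+b[1])
def panel(tag,box,fish):
    c,im,h=blobs(tag,box,fish)
    dark=(h[...,2]<(80 if tag!='side0' else 95)).astype(np.uint8)
    cn,_=cv2.findContours(dark,cv2.RETR_EXTERNAL,cv2.CHAIN_APPROX_NONE);k=max(cn,key=cv2.contourArea)
    m=np.zeros(dark.shape,np.uint8);cv2.drawContours(m,[cv2.convexHull(k)],-1,1,-1);m=cv2.erode(m,np.ones((9,9)))
    g=(m>0)&(h[...,2]>110)&(h[...,1]>80)
    n,_,st,ce=cv2.connectedComponentsWithStats(g.astype(np.uint8))
    print(tag,cv2.minAreaRect(k))
    out=[]
    for i in range(1,n):
        if st[i,4]>60:
            p=toP(*ce[i],box);print('  ',np.round(p,1),st[i],np.round(onz(c,*p,16,fish),1));out.append(p)
    return c
panel('scene0',(255,208,308,246),0);panel('side0',(262,230,315,268),0)
panel('w2',(170,30,240,120),1)
panel('w1',(60,50,120,135),1)
c,im,h=blobs('w1',(250,35,360,160),1)
for p in ((300,95),(315,70),(290,125),(270,100),(340,110),(230,80),(283,138),(300,145)): print(p,c['img'][p[1],p[0]])
cv2.imwrite('pics/deck.png',np.hstack([im[:,:,::-1]]))
```

```text
scene0 ((103.25182342529297, 78.68247985839844), (137.4661407470703, 81.07853698730469), 19.98310661315918)
   [283.3 221. ] [ 94  44  42  20 408] [442.9   6.7  16. ]
   [272.1 224.5] [ 58  58  25  20 382] [426.4 -21.9  16. ]
   [286.6 229.6] [116  79  24  19 345] [469.3 -11.9  16. ]
side0 ((103.25883483886719, 75.76068115234375), (152.0158233642578, 73.9932632446289), 5.397748947143555)
   [278.6 243.2] [ 57  46  23  17 308] [471.1 -16.4  16. ]
   [296.2 244.7] [127  53  24  16 316] [427.9 -26.3  16. ]
   [286.1 249.7] [ 74  75  49  12 392] [444.8   2.1  16. ]
w2 ((135.5445556640625, 173.64276123046875), (168.38096618652344, 252.40882873535156), 10.023180961608887)
   [209.8  57.8] [ 136   88   51   50 1978] [472.4 -13.5  16. ]
   [189.9  71.8] [  64  122   35   96 2256] [445.8   5.2  16. ]
   [204.4  89.9] [ 114  216   51   51 2214] [429.3 -23.2  16. ]
w1 ((129.03634643554688, 181.98265075683594), (132.7705535888672, 233.11306762695312), 7.228189945220947)
   [96.7 84. ] [136 124  22  25 171] [468.8 -19.8  16. ]
   [ 79.4 104. ] [ 70 205  17  21 140] [4.325e+02 3.000e-01 1.600e+01]
   [ 90.3 110.4] [ 103  220   40   46 1614] [429.1 -22.7  16. ]
(300, 95) [244 212 140]
(315, 70) [244 207 136]
(290, 125) [244 208 137]
(270, 100) [134  84  53]
(340, 110) [143 103  65]
(230, 80) [203 145  88]
(283, 138) [221 165 109]
(300, 145) [108  71  45]
```

View pics/deck.png

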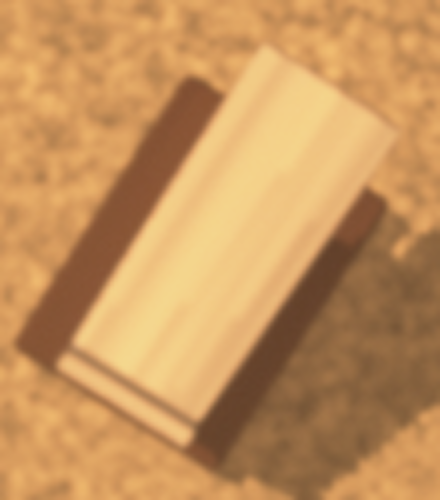

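Deck crop: far corners at crop (265,45),(397,132); lip line corners (80,345),(205,418) — clean top surface.

Run:
```python
from h import *
w=load('w1');w2=load('w2');s=load('scene0');d=load('side0')
W=lambda x,y:((x+.5)/4-.5+250,(y+.5)/4-.5+35)
S=lambda x,y:(195+x/5-.5,285+(y-300)/5-.5); D=lambda x,y:(261+(x-400)/6.667-.5,155+(y-300)/6.522-.5)
F=[onz(w,*W(*p),98.2,1) for p in((265,45),(397,132))]   # +y, -y
N=[onz(w,*W(*p),62.6,1) for p in((80,345),(205,418))]
for p in F+N: print(np.round(p,1))
fm=sum(F)/2;nm=sum(N)/2
for v in (F[0]-F[1],N[0]-N[1]): print('width',np.linalg.norm(v),'yaw',np.degrees(np.arctan2(-v[0],v[1])))
v=fm-nm;print('len',np.linalg.norm(v),'yaw',np.degrees(np.arctan2(v[1],v[0])),'origin',nm+v*45/104)
print('tri far +y',tri(ray(w,*W(265,45),1),ray(s,*S(293,437))),tri(ray(w,*W(265,45),1),ray(d,*D(530,303))))
print('tri far -y',tri(ray(w,*W(397,132),1),ray(s,*S(222,497))),tri(ray(w,*W(397,132),1),ray(d,*D(475,335))))
print('side lip corners', tri(ray(w,*W(60,365),1),ray(s,*S(155,322))))
print('inlays tri')
for n,a,b,e in(('round',(209.8,57.8),(286.6,229.6),(278.6,243.2)),('sq',(204.4,89.9),(272.1,224.5),(296.2,244.7)),('bar',(189.9,71.8),(283.3,221),(286.1,249.7))):
    print(n,tri(ray(w2,*a,1),ray(s,*b)),tri(ray(w2,*a,1),ray(d,*e)))
```

```text
[ 597.9 -294.    98.2]
[ 590.6 -335.3   98.2]
[ 502.8 -279.3   62.6]
[ 496.9 -321.3   62.6]
width 42.019373555834036 yaw -10.021125169603883
width 42.38814129198912 yaw -7.935095249260558
len 101.93796520180868 yaw -8.636680142628657 origin [ 540.69132982 -306.50661509   78.00384615]
tri far +y (array([ 597.86108604, -294.1790679 ,   97.88087729]), [np.float64(0.2593899697670085), np.float64(0.259389969767042)]) (array([ 581.74240106, -295.87624702,  119.70957285]), [np.float64(10.591775059295914), np.float64(10.591775059296076)])
tri far -y (array([ 591.46883903, -335.19054774,   95.96495828]), [np.float64(0.5549666722051706), np.float64(0.5549666722051407)]) (array([ 603.65611852, -336.38411704,   76.39436746]), [np.float64(7.995675348822422), np.float64(7.995675348822444)])
side lip corners (array([ 495.22553715, -276.60917553,   70.49746085]), [np.float64(0.2781456220104331), np.float64(0.27814562201044396)])
inlays tri
round (array([471.81753242, -14.91483677,  20.86488352]), [np.float64(0.16579706350801157), np.float64(0.16579706350801202)]) (array([471.28761917, -14.15881704,  17.69515298]), [np.float64(0.9646048682556676), np.float64(0.9646048682556492)])
sq (array([429.06492723, -24.66695357,  20.75782302]), [np.float64(0.3493741956164464), np.float64(0.349374195616333)]) (array([428.28386703, -23.89797163,  17.81181033]), [np.float64(1.016741497767034), np.float64(1.0167414977671099)])
bar (array([445.64301211,   3.55753078,  21.06517248]), [np.float64(0.02803550838059795), np.float64(0.028035508380585883)]) (array([444.90278254,   4.36572393,  17.80096776]), [np.float64(0.9164893246530084), np.float64(0.9164893246530131)])
```

```bash
python3 -m handwheel '[{"hand":0.095,"x":0.02,"y":0.03,"z":-0.02,"spin":-0.5},{"hand":0.095,"x":0.04,"y":0.06,"z":-0.04,"spin":-1},{"hand":0.095,"x":0.06,"y":0.09,"z":-0.06,"spin":-1.5},{"hand":0.095,"x":0.08,"y":0.12,"z":-0.08,"spin":-1.92},{"hand":0.095,"x":0.092,"y":0.147,"z":-0.1,"spin":-1.92},{"hand":0.095,"x":0.092,"y":0.147,"z":-0.13,"spin":-1.92},{"hand":0.095,"x":0.092,"y":0.147,"z":-0.16,"spin":-1.92},{"hand":0.095,"x":0.092,"y":0.147,"z":-0.19,"spin":-1.92},{"hand":0.095,"x":0.092,"y":0.147,"z":-0.21,"spin":-1.92},{"hand":0.095,"x":0.092,"y":0.147,"z":-0.23,"spin":-1.92},{"hand":0.095,"x":0.092,"y":0.147,"z":-0.24,"spin":-1.92},{"hand":0.095,"x":0.092,"y":0.147,"z":-0.245,"spin":-1.92},{"hand":0.095,"x":0.092,"y":0.147,"z":-0.245,"spin":-1.92},{"hand":0.095,"x":0.092,"y":0.147,"z":-0.245,"spin":-1.92}]' && python3 -m handwheel '[{"hand":0.045,"x":0,"y":0,"z":0,"spin":0},{"hand":0.045,"x":0,"y":0,"z":0,"spin":0},{"hand":0.045,"x":0,"y":0,"z":0,"spin":0},{"hand":0.045,"x":0,"y":0,"z":0,"spin":0},{"hand":0.045,"x":0,"y":0,"z":0,"spin":0},{"hand":0.045,"x":0,"y":0,"z":0,"spin":0},{"hand":0.045,"x":0,"y":0,"z":0,"spin":0},{"hand":0.045,"x":0,"y":0,"z":0,"spin":0},{"hand":0.045,"x":0,"y":0,"z":0,"spin":0},{"hand":0.045,"x":0,"y":0,"z":0,"spin":0}]'
```

```text
t: 3.02
eef_pos: [449.6, -11.9, 16.7]
tcp_rot: [3.141, -0.0, -1.35]
ft_force: [-0.2, 0.1, 0.6]
opening: 0.999
t: 3.85
eef_pos: [448.9, -11.4, 16.9]
tcp_rot: [3.142, -0.0, -1.35]
ft_force: [-0.5, 0.0, 0.2]
opening: 0.475
```

Run:
```python
from h import *
a=snap('wrist','w3');b=snap('scene','s3');d=snap('side','d3')
f=lambda c,u,v,w,h:cv2.resize(c['img'][v-h//2:v+h//2,u-w//2:u+w//2],(400,300))
cv2.imwrite('pics/c3.png',np.vstack([np.hstack([f(b,281,227,120,90),f(d,287,240,120,90)]),np.hstack([f(a,280,220,320,240),f(a,280,300,320,240)])])[:,:,::-1])
```

```text
(no output)
```

View pics/c3.png

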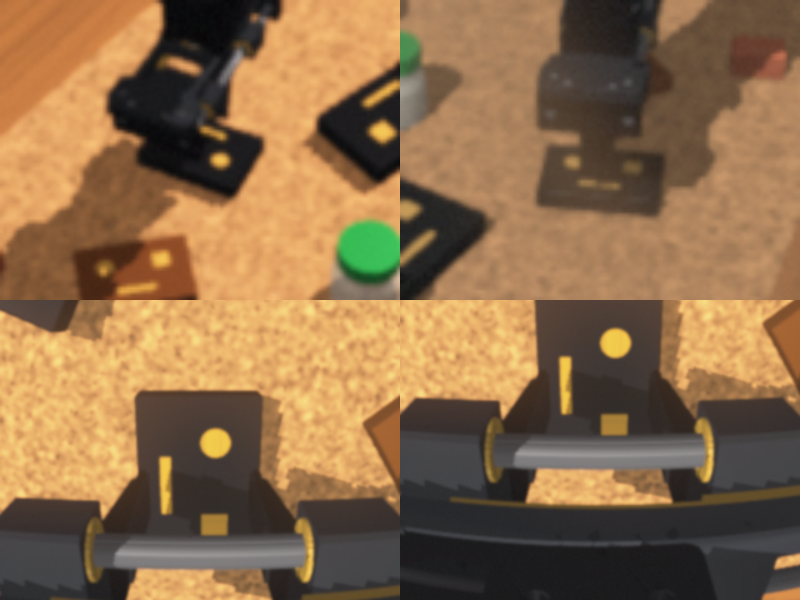

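The picture shows the panel between the fingers (wrist crop: round inlay ahead, square behind). The opening reads exactly the commanded value, so I'll close further.

```bash
python3 -m handwheel '[{"hand":0.02,"x":0,"y":0,"z":0,"spin":0},{"hand":0.02,"x":0,"y":0,"z":0,"spin":0},{"hand":0.02,"x":0,"y":0,"z":0,"spin":0},{"hand":0.02,"x":0,"y":0,"z":0,"spin":0},{"hand":0.02,"x":0,"y":0,"z":0,"spin":0}]'; python3 -m handwheel '[{"hand":0.02,"x":0,"y":0,"z":0.02,"spin":0},{"hand":0.02,"x":0,"y":0,"z":0.05,"spin":0},{"hand":0.02,"x":0,"y":0,"z":0.09,"spin":0},{"hand":0.02,"x":0,"y":0,"z":0.13,"spin":0},{"hand":0.02,"x":0,"y":0,"z":0.16,"spin":0},{"hand":0.02,"x":0,"y":0,"z":0.16,"spin":0},{"hand":0.02,"x":0,"y":0,"z":0.16,"spin":0}]'
```

```text
t: 4.42
eef_pos: [449.0, -11.4, 16.9]
tcp_rot: [-3.142, -0.0, -1.35]
ft_force: [-0.1, 0.8, 0.5]
opening: 0.223
t: 5.0
eef_pos: [449.4, -11.4, 178.2]
tcp_rot: [-3.138, -0.001, -1.35]
ft_force: [-1.4, 0.2, -1.1]
opening: 0.212
```

Run:
```python
from h import *
a=snap('wrist','w4');b=snap('scene','s4')
f=lambda c,u,v,w,h:cv2.resize(c['img'][v-h//2:v+h//2,u-w//2:u+w//2],(400,300))
cv2.imwrite('pics/c4.png',np.hstack([f(b,281,210,120,90),f(a,280,235,400,300)])[:,:,::-1])
```

```text
(no output)
```

View pics/c4.png

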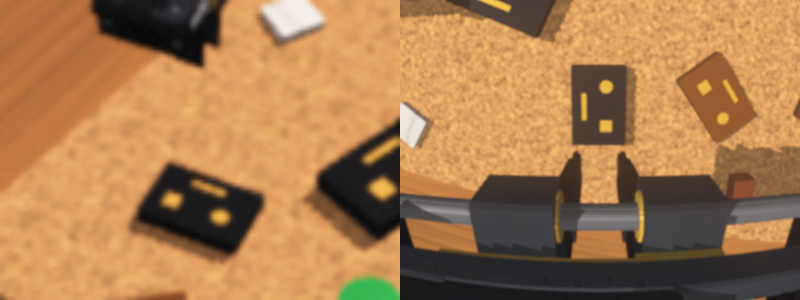

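c4 shows the panel still lying at its old place: the fingers closed without it. I need to see how high the fingertips were relative to the panel, so I'll enlarge and brighten the pictures from that moment.

Run:
```python
from h import *
g=lambda x:(255*(x/255.)**0.5).astype(np.uint8)
f=lambda t,u,v:cv2.resize(g(load(t)['img'][v-25:v+25,u-33:u+33].astype(float)),(400,300),interpolation=cv2.INTER_CUBIC)
L=[np.hstack([f('s3',281,222),f('s4',281,222)]),np.hstack([f('d3',287,243),f('side0',287,243)])]
cv2.imwrite('pics/c5.png',np.vstack(L)[:,:,::-1])
# expected pixels
def proj(c,p):
    T=c['T'];q=T[:3,:3].T@(np.array(p)-T[:3,3]);return np.array([c['cx']+c['fx']*q[0]/q[2],c['cy']+c['fy']*q[1]/q[2]])
for t,u,v in(('s3',281,222),('d3',287,243)):
    c=load(t)
    for s in(1,-1):
        p=np.array([449-.22*23*-s*-1,-11.4+s*22.5,3]);e=proj(c,p);print(t,s,p,'crop',(e-[u-33,v-25])*6.06)
# panel shift?
for t in ('s4',):
    a=load('scene0')['img'][205:250,250:312].astype(int);b=load(t)['img'][205:250,250:312].astype(int);print('diff',np.abs(a-b).mean())
    import cv2; print(cv2.phaseCorrelate(a.mean(2).astype(np.float32),b.mean(2).astype(np.float32)))
```

```text
s3 1 [443.94  11.1    3.  ] crop [221.76054163 159.35951247]
s3 -1 [454.06 -33.9    3.  ] crop [177.92258542 229.74138134]
d3 1 [443.94  11.1    3.  ] crop [188.11829488 230.78709892]
d3 -1 [454.06 -33.9    3.  ] crop [201.06339086 163.07597381]
diff 5.7320191158900835
((0.04932473325781217, 0.44941186966955726), 0.9760432594352298)
```

View pics/c5.png

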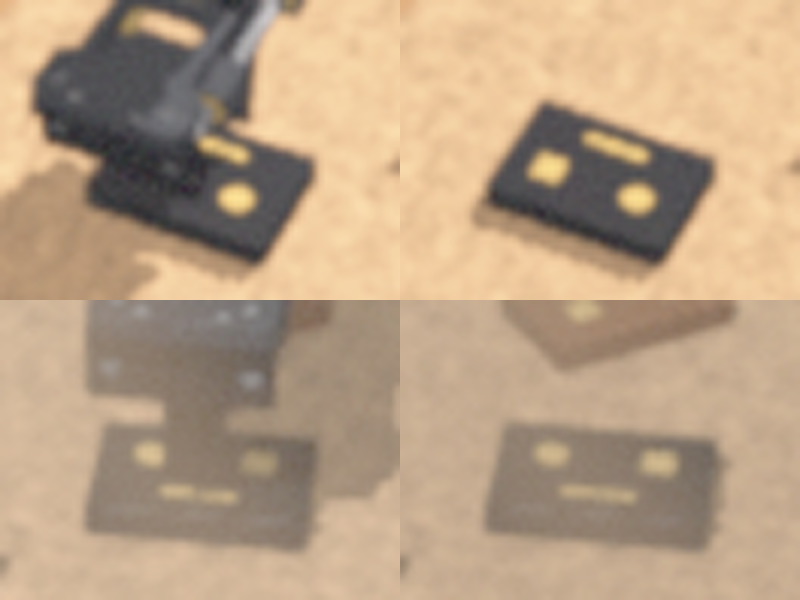

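The side view (lower left) shows the finger ending above the bar inlay at crop (200,190), though it should hide the bar if the tips were at z=3. So the tips stood above the panel's face. I'll feel for the face with the nearly shut fingers.

```bash
python3 -m handwheel '[{"hand":0.02,"x":0,"y":0,"z":-0.035,"spin":0},{"hand":0.02,"x":0,"y":0,"z":-0.07,"spin":0},{"hand":0.02,"x":0,"y":0,"z":-0.105,"spin":0},{"hand":0.02,"x":0,"y":0,"z":-0.13,"spin":0},{"hand":0.02,"x":0,"y":0,"z":-0.14,"spin":0},{"hand":0.02,"x":0,"y":0,"z":-0.145,"spin":0},{"hand":0.02,"x":0,"y":0,"z":-0.145,"spin":0},{"hand":0.02,"x":0,"y":0,"z":-0.145,"spin":0}]'; python3 -m handwheel '[{"hand":0.02,"x":0,"y":0,"z":-0.004,"spin":0},{"hand":0.02,"x":0,"y":0,"z":-0.008,"spin":0},{"hand":0.02,"x":0,"y":0,"z":-0.008,"spin":0},{"hand":0.02,"x":0,"y":0,"z":-0.008,"spin":0}]'
```

```text
t: 5.77
eef_pos: [448.7, -11.3, 31.6]
tcp_rot: [3.141, 0.0, -1.35]
ft_force: [-1.0, -0.2, -0.4]
opening: 0.21
t: 6.1
eef_pos: [449.0, -11.4, 24.0]
tcp_rot: [-3.141, -0.0, -1.35]
ft_force: [-0.2, -0.1, 0.3]
opening: 0.209
```

```bash
python3 -m handwheel '[{"hand":0.02,"x":0,"y":0,"z":-0.004,"spin":0},{"hand":0.02,"x":0,"y":0,"z":-0.008,"spin":0},{"hand":0.02,"x":0,"y":0,"z":-0.008,"spin":0},{"hand":0.02,"x":0,"y":0,"z":-0.008,"spin":0}]'; python3 -m handwheel '[{"hand":0.02,"x":0,"y":0,"z":-0.001,"spin":0},{"hand":0.02,"x":0,"y":0,"z":-0.002,"spin":0},{"hand":0.02,"x":0,"y":0,"z":-0.002,"spin":0}]'
```

```text
t: 6.43
eef_pos: [448.8, -11.3, 15.6]
tcp_rot: [3.141, 0.0, -1.35]
ft_force: [-0.5, -0.2, -0.2]
opening: 0.21
t: 6.68
eef_pos: [448.9, -11.4, 13.7]
tcp_rot: [3.141, -0.0, -1.349]
ft_force: [0.0, 0.6, -0.0]
opening: 0.21
```

```bash
python3 -m handwheel '[{"hand":0.02,"x":0,"y":0,"z":-0.001,"spin":0},{"hand":0.02,"x":0,"y":0,"z":-0.002,"spin":0},{"hand":0.02,"x":0,"y":0,"z":-0.002,"spin":0}]';python3 -m handwheel '[{"hand":0.02,"x":0,"y":0,"z":-0.001,"spin":0},{"hand":0.02,"x":0,"y":0,"z":-0.002,"spin":0},{"hand":0.02,"x":0,"y":0,"z":-0.002,"spin":0}]'
```

```text
t: 6.93
eef_pos: [448.9, -11.4, 11.7]
tcp_rot: [3.141, -0.0, -1.35]
ft_force: [-0.5, 0.7, -0.5]
opening: 0.21
t: 7.18
eef_pos: [448.9, -11.4, 9.7]
tcp_rot: [3.141, -0.0, -1.35]
ft_force: [0.0, 0.6, 0.5]
opening: 0.209
```

Run:
```python
from h import *
# finger-tip height from side+scene pictures: darkest change vs first pictures
d=snap('side','d6');s=snap('scene','s6')
g=lambda x:(255*(x/255.)**0.5).astype(np.uint8)
f=lambda c,u,v:cv2.resize(g(c['img'][v-38:v+12,u-33:u+33].astype(float)),(400,300),interpolation=cv2.INTER_CUBIC)
cv2.imwrite('pics/c6.png',np.hstack([f(s,281,232),f(d,287,253)])[:,:,::-1])
```

```text
(no output)
```

View pics/c6.png

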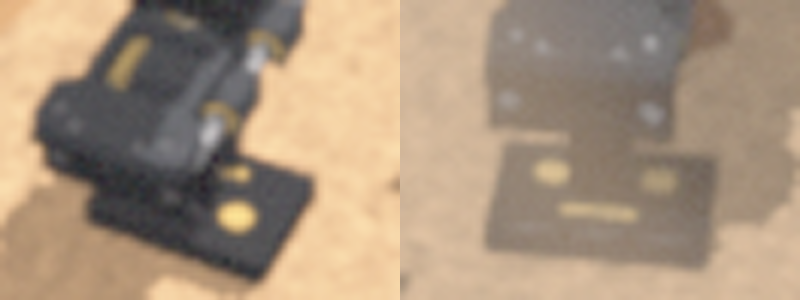

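c6: fingertips end on the panel between round (550,170) and square (658,180), close to the face but still no force. I'll continue feeling downward.

```bash
python3 -m handwheel '[{"hand":0.02,"x":0,"y":0,"z":-0.001,"spin":0},{"hand":0.02,"x":0,"y":0,"z":-0.002,"spin":0},{"hand":0.02,"x":0,"y":0,"z":-0.002,"spin":0}]';python3 -m handwheel '[{"hand":0.02,"x":0,"y":0,"z":-0.001,"spin":0},{"hand":0.02,"x":0,"y":0,"z":-0.002,"spin":0},{"hand":0.02,"x":0,"y":0,"z":-0.002,"spin":0}]'
```

```text
t: 7.53
eef_pos: [448.9, -11.3, 7.7]
tcp_rot: [3.141, -0.0, -1.35]
ft_force: [0.5, 0.1, -1.0]
opening: 0.213
t: 7.78
eef_pos: [448.9, -11.3, 5.7]
tcp_rot: [3.141, 0.0, -1.35]
ft_force: [0.5, -0.3, -0.1]
opening: 0.212
```

```bash
python3 -m handwheel '[{"hand":0.02,"x":0,"y":0,"z":-0.001,"spin":0},{"hand":0.02,"x":0,"y":0,"z":-0.002,"spin":0},{"hand":0.02,"x":0,"y":0,"z":-0.002,"spin":0}]';python3 -m handwheel '[{"hand":0.02,"x":0,"y":0,"z":-0.001,"spin":0},{"hand":0.02,"x":0,"y":0,"z":-0.002,"spin":0},{"hand":0.02,"x":0,"y":0,"z":-0.002,"spin":0}]'
```

```text
t: 8.03
eef_pos: [448.9, -11.3, 3.7]
tcp_rot: [3.141, -0.0, -1.35]
ft_force: [1.5, -0.4, -0.1]
opening: 0.21
t: 8.28
eef_pos: [449.0, -11.4, 3.4]
tcp_rot: [-3.14, -0.001, -1.349]
ft_force: [-5.4, 0.6, 31.3]
opening: 0.208
```

Contact: the face is met at TCP reading ~3.6, so the fingertips really stand about 12 mm *above* the reported TCP, not 14 below — a ~26 mm height difference, which I'll use from now on. I'll regrasp lower.

```bash
python3 -m handwheel '[{"hand":0.02,"x":0,"y":0,"z":0.02,"spin":0},{"hand":0.095,"x":0,"y":0,"z":0.04,"spin":0},{"hand":0.095,"x":0,"y":0,"z":0.04,"spin":0},{"hand":0.095,"x":0,"y":0,"z":0.04,"spin":0},{"hand":0.095,"x":0,"y":0,"z":0.04,"spin":0},{"hand":0.095,"x":0,"y":0,"z":0.04,"spin":0},{"hand":0.095,"x":0,"y":0,"z":0.04,"spin":0},{"hand":0.095,"x":0,"y":0,"z":0.04,"spin":0},{"hand":0.095,"x":0,"y":0,"z":0.04,"spin":0},{"hand":0.095,"x":0,"y":0,"z":0.04,"spin":0},{"hand":0.095,"x":0,"y":0,"z":0.02,"spin":0},{"hand":0.095,"x":0,"y":0,"z":0,"spin":0},{"hand":0.095,"x":0,"y":0,"z":-0.006,"spin":0},{"hand":0.095,"x":0,"y":0,"z":-0.006,"spin":0}]'; python3 -m handwheel '[{"hand":0.095,"x":0,"y":0,"z":-0.002,"spin":0},{"hand":0.095,"x":0,"y":0,"z":-0.004,"spin":0},{"hand":0.095,"x":0,"y":0,"z":-0.004,"spin":0}]'
```

```text
t: 9.45
eef_pos: [448.2, -11.3, -5.3]
tcp_rot: [3.139, 0.001, -1.35]
ft_force: [-1.0, 0.6, 0.3]
opening: 0.991
t: 9.7
eef_pos: [449.2, -11.4, -7.7]
tcp_rot: [-3.141, -0.0, -1.35]
ft_force: [-0.1, 0.5, -0.2]
opening: 0.996
```

```bash
python3 -m handwheel '[{"hand":0.095,"x":0,"y":0,"z":-0.001,"spin":0},{"hand":0.095,"x":0,"y":0,"z":-0.002,"spin":0},{"hand":0.02,"x":0,"y":0,"z":-0.002,"spin":0},{"hand":0.02,"x":0,"y":0,"z":-0.002,"spin":0},{"hand":0.02,"x":0,"y":0,"z":-0.002,"spin":0},{"hand":0.02,"x":0,"y":0,"z":-0.002,"spin":0},{"hand":0.02,"x":0,"y":0,"z":-0.002,"spin":0},{"hand":0.02,"x":0,"y":0,"z":-0.002,"spin":0},{"hand":0.02,"x":0,"y":0,"z":-0.002,"spin":0},{"hand":0.02,"x":0,"y":0,"z":-0.002,"spin":0},{"hand":0.02,"x":0,"y":0,"z":-0.002,"spin":0}]'
```

```text
t: 10.62
eef_pos: [448.9, -11.4, -10.1]
tcp_rot: [-3.142, -0.0, -1.35]
ft_force: [-0.6, 0.4, 0.1]
opening: 0.632
```

Gripped: opening 0.632 × 95 = 60 mm. I'll lift, turn and carry it over the deck.

```bash
python3 -m handwheel '[{"hand":0.02,"x":0,"y":0,"z":0.02,"spin":0},{"hand":0.02,"x":0,"y":0,"z":0.05,"spin":0},{"hand":0.02,"x":0,"y":0,"z":0.09,"spin":0},{"hand":0.02,"x":0.01,"y":-0.02,"z":0.12,"spin":-0.5},{"hand":0.02,"x":0.02,"y":-0.05,"z":0.14,"spin":-1},{"hand":0.02,"x":0.03,"y":-0.085,"z":0.15,"spin":-1.5},{"hand":0.02,"x":0.04,"y":-0.12,"z":0.15,"spin":-2},{"hand":0.02,"x":0.05,"y":-0.155,"z":0.15,"spin":-2.5},{"hand":0.02,"x":0.06,"y":-0.19,"z":0.15,"spin":-3},{"hand":0.02,"x":0.07,"y":-0.225,"z":0.15,"spin":-3.5},{"hand":0.02,"x":0.08,"y":-0.255,"z":0.15,"spin":-4},{"hand":0.02,"x":0.09,"y":-0.28,"z":0.15,"spin":-4.32},{"hand":0.02,"x":0.0946,"y":-0.2956,"z":0.15,"spin":-4.32},{"hand":0.02,"x":0.0946,"y":-0.2956,"z":0.13,"spin":-4.32},{"hand":0.02,"x":0.0946,"y":-0.2956,"z":0.115,"spin":-4.32},{"hand":0.02,"x":0.0946,"y":-0.2956,"z":0.115,"spin":-4.32},{"hand":0.02,"x":0.0946,"y":-0.2956,"z":0.115,"spin":-4.32}]'
python3 - <<'E'
from h import *
w=snap('wrist','w7');s=snap('scene','s7')
c=w;im=cv2.resize(c['img'][120:300,190:370],None,fx=4,fy=4,interpolation=cv2.INTER_CUBIC);h=cv2.cvtColor(im,cv2.COLOR_RGB2HSV)
g=((h[...,1]>100)&(h[...,2]>110)&(h[...,0]>14)).astype(np.uint8)
n,_,st,ce=cv2.connectedComponentsWithStats(g)
for i in range(1,n):
    if 200<st[i,4]<12000:
        p=(ce[i]+.5)/4-.5+[190,120];print(p,st[i],onz(c,*p,16+115,1))
cv2.imwrite('pics/c7.png',np.hstack([cv2.resize(c['img'][60:360,80:480],(400,300)),cv2.resize(s['img'][255:345,175:295],(400,300))])[:,:,::-1])
E
```

```text
t: 12.03
eef_pos: [543.1, -306.7, 104.3]
tcp_rot: [3.14, 0.001, -1.727]
ft_force: [0.7, 0.3, -0.3]
opening: 0.623
[360.35183706 151.58266773] [668 111  33  31 313] [ 598.51874343 -355.29254403  131.        ]
[283.82593578 169.49453596] [ 215  162  297   80 7801] [ 595.08752522 -316.65584032  131.        ]
[294.40344709 229.26643934] [ 363  386  112  107 9421] [ 563.83260654 -317.36256415  131.        ]
[248.78929811 264.39811849] [ 213  488   47  186 7494] [ 547.76962554 -290.56246094  131.        ]
```

The in-hand round inlay measures (563.8,-317.4) against (563.6,-318.0) expected, so the grasp is true. I'll lower it onto the slope.

```bash
python3 -m handwheel '[{"hand":0.02,"x":0,"y":0,"z":-0.01,"spin":0},{"hand":0.02,"x":0,"y":0,"z":-0.018,"spin":0},{"hand":0.02,"x":0,"y":0,"z":-0.022,"spin":0},{"hand":0.02,"x":0,"y":0,"z":-0.024,"spin":0},{"hand":0.02,"x":0,"y":0,"z":-0.024,"spin":0}]'; python3 -m handwheel '[{"hand":0.02,"x":0,"y":0,"z":-0.002,"spin":0},{"hand":0.02,"x":0,"y":0,"z":-0.004,"spin":0},{"hand":0.02,"x":0,"y":0,"z":-0.005,"spin":0},{"hand":0.02,"x":0,"y":0,"z":-0.005,"spin":0}]'
```

```text
t: 12.55
eef_pos: [543.2, -306.8, 80.6]
tcp_rot: [3.141, 0.0, -1.726]
ft_force: [-3.0, 0.2, 1.5]
opening: 0.627
t: 12.88
eef_pos: [543.3, -306.8, 75.9]
tcp_rot: [3.141, 0.0, -1.726]
ft_force: [-3.1, 0.8, 5.2]
opening: 0.63
```

```bash
python3 -m handwheel '[{"hand":0.02,"x":0,"y":0,"z":-0.002,"spin":0},{"hand":0.02,"x":0,"y":0,"z":-0.0035,"spin":0},{"hand":0.02,"x":0,"y":0,"z":-0.0035,"spin":0}]'; python3 -m handwheel '[{"hand":0.02,"x":0,"y":0,"z":-0.001,"spin":0},{"hand":0.02,"x":0,"y":0,"z":-0.0015,"spin":0},{"hand":0.02,"x":0,"y":0,"z":-0.0015,"spin":0}]'
```

```text
t: 13.13
eef_pos: [543.5, -306.9, 72.5]
tcp_rot: [-3.141, -0.0, -1.726]
ft_force: [-2.4, 2.3, 5.4]
opening: 0.63
t: 13.38
eef_pos: [543.7, -306.9, 71.2]
tcp_rot: [-3.141, -0.0, -1.726]
ft_force: [-3.5, 2.4, 6.0]
opening: 0.631
```

```bash
python3 -m handwheel '[{"hand":0.02,"x":0,"y":0,"z":-0.001,"spin":0},{"hand":0.02,"x":0,"y":0,"z":-0.0015,"spin":0},{"hand":0.02,"x":0,"y":0,"z":-0.0015,"spin":0}]'; python3 -m handwheel '[{"hand":0.02,"x":0,"y":0,"z":-0.0005,"spin":0},{"hand":0.02,"x":0,"y":0,"z":-0.001,"spin":0},{"hand":0.02,"x":0,"y":0,"z":-0.001,"spin":0}]'
```

```text
t: 13.63
eef_pos: [543.7, -306.9, 69.7]
tcp_rot: [-3.141, -0.0, -1.726]
ft_force: [-1.7, 2.0, 5.9]
opening: 0.626
t: 13.88
eef_pos: [543.8, -306.9, 68.9]
tcp_rot: [-3.141, -0.0, -1.726]
ft_force: [-2.1, 2.6, 6.6]
opening: 0.632
```

```bash
python3 -m handwheel '[{"hand":0.02,"x":0,"y":0,"z":-0.0005,"spin":0},{"hand":0.02,"x":0,"y":0,"z":-0.001,"spin":0},{"hand":0.02,"x":0,"y":0,"z":-0.001,"spin":0}]'; python3 -m handwheel '[{"hand":0.02,"x":0,"y":0,"z":-0.0005,"spin":0},{"hand":0.02,"x":0,"y":0,"z":-0.001,"spin":0},{"hand":0.02,"x":0,"y":0,"z":-0.001,"spin":0}]'
```

```text
t: 14.13
eef_pos: [543.9, -306.9, 68.6]
tcp_rot: [-3.14, -0.0, -1.727]
ft_force: [-4.0, 4.0, 12.5]
opening: 0.624
t: 14.38
eef_pos: [543.9, -306.9, 68.5]
tcp_rot: [-3.14, -0.001, -1.726]
ft_force: [-5.6, 5.3, 22.8]
opening: 0.626
```

Flat at reading 68.6 (68.8 predicted). Now I'll slide it down to the lip.

```bash
python3 -m handwheel '[{"hand":0.02,"x":0,"y":0,"z":0.0015,"spin":0},{"hand":0.02,"x":-0.001,"y":0.0002,"z":0.0012,"spin":0},{"hand":0.02,"x":-0.002,"y":0.0003,"z":0.0008,"spin":0},{"hand":0.02,"x":-0.003,"y":0.0005,"z":0.0005,"spin":0},{"hand":0.02,"x":-0.0038,"y":0.0006,"z":0.0002,"spin":0},{"hand":0.02,"x":-0.0038,"y":0.0006,"z":0.0002,"spin":0}]'; python3 -m handwheel '[{"hand":0.02,"x":-0.001,"y":0.0002,"z":-0.0003,"spin":0},{"hand":0.02,"x":-0.0015,"y":0.0003,"z":-0.0005,"spin":0},{"hand":0.02,"x":-0.0015,"y":0.0003,"z":-0.0005,"spin":0}]'
```

```text
t: 14.88
eef_pos: [540.9, -306.9, 67.5]
tcp_rot: [-3.138, -0.001, -1.727]
ft_force: [2.0, 0.5, 9.5]
opening: 0.629
t: 15.13
eef_pos: [539.4, -306.7, 66.9]
tcp_rot: [-3.138, -0.001, -1.727]
ft_force: [2.1, -0.1, 8.0]
opening: 0.628
```

```bash
python3 -m handwheel '[{"hand":0.02,"x":-0.001,"y":0.0002,"z":-0.0003,"spin":0},{"hand":0.02,"x":-0.0015,"y":0.0003,"z":-0.0005,"spin":0},{"hand":0.02,"x":-0.0015,"y":0.0003,"z":-0.0005,"spin":0}]';python3 -m handwheel '[{"hand":0.02,"x":-0.001,"y":0.0002,"z":-0.0003,"spin":0},{"hand":0.02,"x":-0.001,"y":0.0002,"z":-0.0003,"spin":0}]'
```

```text
t: 15.38
eef_pos: [537.8, -306.4, 66.3]
tcp_rot: [-3.139, -0.001, -1.727]
ft_force: [2.3, -0.4, 8.1]
opening: 0.63
t: 15.55
eef_pos: [537.5, -306.3, 66.2]
tcp_rot: [-3.137, -0.002, -1.727]
ft_force: [3.8, -0.6, 7.5]
opening: 0.631
```

```bash
python3 -m handwheel '[{"hand":0.02,"x":-0.001,"y":0.0002,"z":-0.0003,"spin":0},{"hand":0.02,"x":-0.001,"y":0.0002,"z":-0.0003,"spin":0}]';python3 -m handwheel '[{"hand":0.02,"x":-0.001,"y":0.0002,"z":-0.0003,"spin":0},{"hand":0.02,"x":-0.001,"y":0.0002,"z":-0.0003,"spin":0}]'
```

```text
t: 15.72
eef_pos: [537.4, -306.4, 66.2]
tcp_rot: [-3.135, -0.002, -1.727]
ft_force: [8.3, 0.2, 7.0]
opening: 0.627
t: 15.88
eef_pos: [537.4, -306.5, 66.2]
tcp_rot: [-3.132, -0.003, -1.728]
ft_force: [14.0, -0.1, 6.3]
opening: 0.631
```

Stopped by the lip at 537.4 (predicted 537.9). I'll relax the push, release, and lift.

```bash
python3 -m handwheel '[{"hand":0.02,"x":0.002,"y":0,"z":0.0005,"spin":0},{"hand":0.02,"x":0.003,"y":0,"z":0.001,"spin":0},{"hand":0.02,"x":0.003,"y":0,"z":0.001,"spin":0},{"hand":0.095,"x":0.003,"y":0,"z":0.001,"spin":0},{"hand":0.095,"x":0.003,"y":0,"z":0.001,"spin":0},{"hand":0.095,"x":0.003,"y":0,"z":0.001,"spin":0},{"hand":0.095,"x":0.003,"y":0,"z":0.001,"spin":0},{"hand":0.095,"x":0.003,"y":0,"z":0.001,"spin":0},{"hand":0.095,"x":0.003,"y":0,"z":0.001,"spin":0},{"hand":0.095,"x":0.003,"y":0,"z":0.001,"spin":0},{"hand":0.095,"x":0.003,"y":0,"z":0.03,"spin":0},{"hand":0.095,"x":0.003,"y":0,"z":0.07,"spin":0},{"hand":0.095,"x":0.003,"y":0,"z":0.11,"spin":0},{"hand":0.095,"x":-0.03,"y":0.01,"z":0.13,"spin":0},{"hand":0.095,"x":-0.05,"y":0.02,"z":0.13,"spin":0},{"hand":0.095,"x":-0.05,"y":0.02,"z":0.13,"spin":0},{"hand":0.095,"x":-0.05,"y":0.02,"z":0.13,"spin":0}]'
python3 - <<'E'
from h import *
w=snap('wrist','w8');s=snap('scene','s8')
print(np.round(state()['eef_pos'],1),w['T'][:3,3])
u0,v0=150,40
im=cv2.resize(w['img'][v0:260,u0:400],None,fx=4,fy=4,interpolation=cv2.INTER_CUBIC);h=cv2.cvtColor(im,cv2.COLOR_RGB2HSV)
dark=(h[...,2]<90).astype(np.uint8)
cn,_=cv2.findContours(dark,cv2.RETR_EXTERNAL,cv2.CHAIN_APPROX_NONE)
for k in cn:
    if cv2.contourArea(k)>8000: print(cv2.boundingRect(k),cv2.minAreaRect(k))
g=((h[...,1]>100)&(h[...,2]>110)&(h[...,0]>14)).astype(np.uint8)
n,_,st,ce=cv2.connectedComponentsWithStats(g)
for i in range(1,n):
    if 300<st[i,4]<12000: print(np.round((ce[i]+.5)/4-.5+[u0,v0],1),st[i])
a=w['img'][40:300,140:420];cv2.imwrite('pics/c8.png',np.hstack([cv2.resize(a,(430,400)),cv2.resize(s['img'][270:350,190:264],(370,400))])[:,:,::-1])
E
```

```text
t: 17.3
eef_pos: [483.4, -285.0, 195.4]
tcp_rot: [-3.141, -0.001, -1.727]
ft_force: [0.1, 0.0, -0.1]
opening: 1.001
[ 484.2 -285.4  194.5] [ 559.7984376  -296.4607202   379.02845671]
(436, 214, 282, 375) ((576.5, 401.0), (374.0, 281.0), 90.0)
[302.9 122.4] [ 576  296   75   71 4175]
[274.5 145.3] [ 483  357   33  133 4191]
[301.1 167.7] [ 572  483   69   60 3906]
[167.3 191.1] [  23  570   97   72 2741]
[174. 217.] [  71  683   55   54 2246]
```

View pics/c8.png

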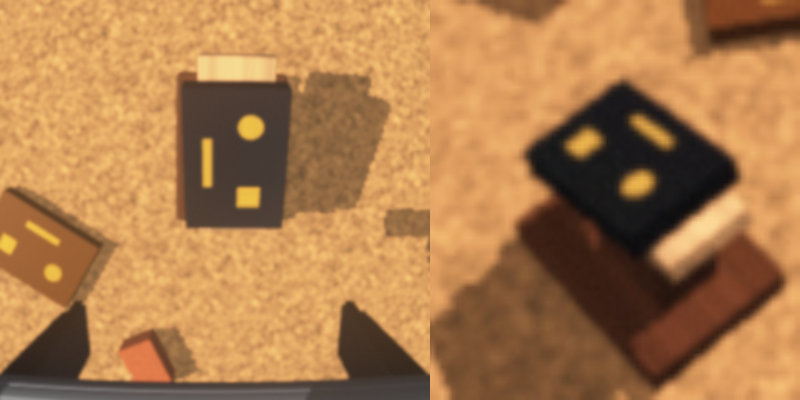

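c8: the panel lies flat on the deck with the deck's end at crop (197–277,68) centred under the panel's top edge (187–292,88), round inlay at (250,127). Good. On to the stand.

```bash
python3 -m handwheel '[{"hand":0.095,"x":0,"y":0.03,"z":0.01,"spin":0},{"hand":0.095,"x":0,"y":0.07,"z":0.02,"spin":0},{"hand":0.095,"x":0,"y":0.11,"z":0.02,"spin":0},{"hand":0.095,"x":0,"y":0.15,"z":0.02,"spin":0},{"hand":0.095,"x":0,"y":0.19,"z":0.02,"spin":0},{"hand":0.095,"x":0,"y":0.23,"z":0.02,"spin":0},{"hand":0.095,"x":0,"y":0.27,"z":0.02,"spin":0},{"hand":0.095,"x":0,"y":0.31,"z":0.02,"spin":0},{"hand":0.095,"x":0,"y":0.35,"z":0.02,"spin":0},{"hand":0.095,"x":-0.01,"y":0.39,"z":0.02,"spin":0},{"hand":0.095,"x":-0.02,"y":0.43,"z":0.02,"spin":0},{"hand":0.095,"x":-0.03,"y":0.47,"z":0.02,"spin":0},{"hand":0.095,"x":-0.03,"y":0.5,"z":0.02,"spin":0},{"hand":0.095,"x":-0.03,"y":0.5,"z":0.02,"spin":0},{"hand":0.095,"x":-0.03,"y":0.5,"z":0.02,"spin":0},{"hand":0.095,"x":-0.03,"y":0.5,"z":0.02,"spin":0}]' && python3 - <<'E' && python3 -m handwheel '[{"hand":0.06,"x":0,"y":0.03,"z":0,"spin":0},{"hand":0.06,"x":0,"y":0.06,"z":0,"spin":0},{"hand":0.06,"x":0,"y":0.06,"z":0,"spin":0},{"hand":0.06,"x":0,"y":0.06,"z":0,"spin":0}]'
python3 - <<'EOF'
from h import *
w=snap('wrist','w9');print(w['T'][:3,3])
E
from h import *
w=snap('wrist','w10');print(w['T'][:3,3])
s8=load('w8');print('spot',onz(s8,302.9,122.4,100.6,1),'sq',onz(s8,301.1,167.7,85.5,1))
def proj(c,p):
    T=c['T'];q=T[:3,:3].T@(np.array(p)-T[:3,3]);r=np.hypot(q[0],q[1]);th=np.arctan2(r,q[2]);return np.array([c['cx']+c['fx']*th*q[0]/r,c['cy']+c['fy']*th*q[1]/r])
for t in('w9','w10'):
    w=load(t);print(t,[proj(w,(544,268,z)).round() for z in(145,71,65)],proj(w,(532,346,115)).round())
    u,v=proj(w,(544,268,110)).round().astype(int)
    h=cv2.cvtColor(w['img'],cv2.COLOR_RGB2HSV)
    g=((h[...,1]<70)&(h[...,2]>60)).astype(np.uint8)
    n,_,st,ce=cv2.connectedComponentsWithStats(g)
    for i in range(1,n):
        if st[i,4]>60 and st[i,1]<230: print('grey',st[i],ce[i].round(1))
    for y in range(max(v-50,0),v+50,4): print(' '.join('%02x%02x'%(h[y,x,1],h[y,x,2]) for x in range(u-40,u+44,4) if 0<=x<560))
EOF
```

```text
t: 18.73
eef_pos: [454.0, 214.8, 214.0]
tcp_rot: [3.141, -0.001, -1.726]
ft_force: [-0.0, -0.9, 0.1]
opening: 0.999
[530.83311821 203.41070876 397.4799715 ]
t: 19.12
eef_pos: [454.1, 274.6, 214.3]
tcp_rot: [3.141, -0.0, -1.726]
ft_force: [0.0, 0.6, -0.5]
opening: 0.775
[530.77280092 263.16250047 397.78415165]
spot [ 554.00174068 -316.01765927  100.6       ] sq [ 513.07474108 -309.48818123   85.5       ]
w9 [array([195., 117.]), array([213., 117.]), array([215., 117.])] [128. 147.]
grey [434   0  41  42 803] [448.7  23.9]
grey [ 299   51   95   62 2961] [337.4  82.1]
grey [  0  55  20  33 297] [ 8.5 66.2]
grey [180 100  43  29 739] [202.9 114.4]
grey [  0 171  17  34 222] [  5.7 187.8]
grey [ 263  225   42   39 1160] [283.3 244.4]
8be9 90c3 8fd8 90d3 8fd9 8de4 90cc 8fdb 8edf 8fd0 8fd9 90d7 8fdc 90ce 8fda 91d7 8fdf 8ee3 91d5 8ee3 8ede
91d8 90dc 90d7 91d2 8fd2 8fda 90d8 8fcf 90c3 91d2 90c1 8ec7 8ce3 90cc 90d7 8fc1 8dc3 90d7 8ee3 90d6 8fc8
91d8 90d6 8fda 91d1 8ec5 90dc 91ca 91c9 90c8 91d0 8fc2 90c6 90da 8be7 8fd9 90ce 90c6 8fdd 90d4 90ce 8fe1
91d8 8fd6 8ede 8fdc 90da 8edf 8fda 8fdc 8fba 
[... 4528 characters left out ...]
 6df5 6ff4 70f3 71f2 75f0 82de 86af 8590 8896 8a97 8890 8a96 888d 8889
81bc 81bc 82bc 82d0 6df5 6ef4 70f4 71f3 77f0 84d9 88a9 899c 8aa5 8993 8a98 8c99 8892 8ca0 8a92 8995 8eb4
82d6 82d6 7ee4 71f4 71f3 79ef 84d0 89b1 88a1 8a97 8b93 8a98 8a99 8995 8890 888e 8c9f 8eb9 8fd6 8de0 8fdb
6ef4 70f4 75f0 85d7 889f 898c 8b88 8ba9 89a2 8896 8991 898f 8b93 8eb9 8fc1 8ec9 90d4 8ddf 8be1 8ed7 8fc9
82dc 8bad 888e 888b 898d 8a97 8793 8b9a 8a94 8ba0 8ca2 8fda 8edf 8ce0 8ce4 8ce4 8ddb 8ce8 8ce5 8ae7 8fdb
8b95 8a9d 8d94 8b93 8b9c 8894 8da4 8ed2 91d2 8fc8 8fd4 8de0 8de1 8fd3 8de2 90dc 8ed8 8edd 8de0 8fcc 8fcb
8a97 8d98 8c9f 8d9a 8fcb 8fdb 90c7 8be3 8edf 8dde 8fdc 8de1 91d0 8ee0 8be6 8ec9 8fcf 8ddc 8ed0 8fcf 8de2
```

Run:
```python
from h import *
P=[]
for t,(u,v) in(('w9',(197,114)),('w10',(268,102))):
    w=load(t);im=cv2.resize(w['img'][v-22:v+22,u-24:u+24],None,fx=4,fy=4,interpolation=cv2.INTER_CUBIC);h=cv2.cvtColor(im,cv2.COLOR_RGB2HSV)
    g=((h[...,1]>62)&(h[...,1]<110)&(h[...,2]>78)&(h[...,2]<120)).astype(np.uint8);g=cv2.morphologyEx(g,cv2.MORPH_OPEN,np.ones((11,11)))
    n,_,st,ce=cv2.connectedComponentsWithStats(g);i=1+np.argmax(st[1:,4]);p=(ce[i]+.5)/4-.5+[u-24,v-22];P.append(ray(w,*p,1));print(t,p,st[i],onz(w,*p,145,1))
print(tri(*P))
s=load('scene0');d=load('side0')
```

```text
w9 [193.37675786 113.80149967] [  45   53   77   72 4551] [546.40079256 268.89020812 145.        ]
w10 [267.86247055 100.02272971] [  58   45   78   74 4669] [546.43770467 269.4228375  145.        ]
(array([546.5595019 , 269.47897571, 142.73105021]), [np.float64(0.018772423335551704), np.float64(0.018772423335577357)])
```

```bash
python3 -m handwheel '[{"hand":0.06,"x":0.03,"y":0,"z":0,"spin":0},{"hand":0.06,"x":0.06,"y":-0.003,"z":0,"spin":0},{"hand":0.06,"x":0.0923,"y":-0.0054,"z":0,"spin":0},{"hand":0.06,"x":0.0923,"y":-0.0054,"z":-0.02,"spin":0},{"hand":0.06,"x":0.0923,"y":-0.0054,"z":-0.05,"spin":0},{"hand":0.06,"x":0.0923,"y":-0.0054,"z":-0.08,"spin":0},{"hand":0.06,"x":0.0923,"y":-0.0054,"z":-0.11,"spin":0},{"hand":0.06,"x":0.0923,"y":-0.0054,"z":-0.134,"spin":0},{"hand":0.06,"x":0.0923,"y":-0.0054,"z":-0.134,"spin":0},{"hand":0.005,"x":0.0923,"y":-0.0054,"z":-0.134,"spin":0},{"hand":0.005,"x":0.0923,"y":-0.0054,"z":-0.134,"spin":0},{"hand":0.005,"x":0.0923,"y":-0.0054,"z":-0.134,"spin":0},{"hand":0.005,"x":0.0923,"y":-0.0054,"z":-0.134,"spin":0},{"hand":0.005,"x":0.0923,"y":-0.0054,"z":-0.134,"spin":0},{"hand":0.005,"x":0.0923,"y":-0.0054,"z":-0.134,"spin":0},{"hand":0.005,"x":0.0923,"y":-0.0054,"z":-0.134,"spin":0},{"hand":0.005,"x":0.0923,"y":-0.0054,"z":-0.134,"spin":0}]'
```

```text
t: 20.58
eef_pos: [546.2, 269.5, 81.3]
tcp_rot: [-3.141, 0.0, -1.726]
ft_force: [-1.2, -1.8, 5.3]
opening: 0.249
```

Gripped: 0.249 × 95 = 24 mm. The tool can't tilt, so I'll lift the probe until only its nose is in the hole. Then I'll move the gripper down-slope, so the rim pivots the probe 20° in the jaws.

```bash
python3 -m handwheel '[{"hand":0.005,"x":0,"y":0,"z":0.01,"spin":0},{"hand":0.005,"x":0,"y":0,"z":0.02,"spin":0},{"hand":0.005,"x":0,"y":0,"z":0.029,"spin":0},{"hand":0.005,"x":0,"y":0,"z":0.029,"spin":0},{"hand":0.005,"x":-0.004,"y":0.0006,"z":0.029,"spin":0},{"hand":0.005,"x":-0.008,"y":0.0012,"z":0.029,"spin":0},{"hand":0.005,"x":-0.008,"y":0.0012,"z":0.029,"spin":0}]'; python3 -m handwheel '[{"hand":0.005,"x":-0.004,"y":0.0006,"z":0,"spin":0},{"hand":0.005,"x":-0.008,"y":0.0012,"z":0,"spin":0},{"hand":0.005,"x":-0.008,"y":0.0012,"z":0,"spin":0}]'
```

```text
t: 21.17
eef_pos: [539.0, 270.7, 110.3]
tcp_rot: [-3.138, 0.001, -1.726]
ft_force: [4.4, -2.8, 3.0]
opening: 0.25
t: 21.42
eef_pos: [530.9, 271.9, 110.2]
tcp_rot: [-3.138, 0.001, -1.726]
ft_force: [4.6, -1.5, 2.3]
opening: 0.251
```

Pivoting smoothly at ~4.5 N. I'll go on to 29 mm.

```bash
python3 -m handwheel '[{"hand":0.005,"x":-0.004,"y":0.0006,"z":0,"spin":0},{"hand":0.005,"x":-0.008,"y":0.0012,"z":0,"spin":0},{"hand":0.005,"x":-0.012,"y":0.0019,"z":0,"spin":0},{"hand":0.005,"x":-0.013,"y":0.002,"z":0,"spin":0},{"hand":0.005,"x":-0.013,"y":0.002,"z":0,"spin":0}]'
python3 - <<'E'
from h import *
st=state();print(np.round(st['eef_pos'],1),np.round(st['ft_force'],1))
s=snap('scene','s11');d=snap('side','d11');w=snap('wrist','w11')
def proj(c,p):
    T=c['T'];q=T[:3,:3].T@(np.array(p)-T[:3,3]);return np.array([c['cx']+c['fx']*q[0]/q[2],c['cy']+c['fy']*q[1]/q[2]])
for t in('s11','d11'):
    c=load(t);print(t,proj(c,(517,274,142)).round(),proj(c,(546,269,65)).round())
E
```

```text
t: 21.83
eef_pos: [517.7, 273.9, 109.7]
tcp_rot: [-3.139, 0.001, -1.726]
ft_force: [5.1, -1.2, -2.2]
opening: 0.243
[517.7 273.9 109.7] [ 5.1 -1.2 -2.2]
s11 [362. 147.] [367. 172.]
d11 [202. 271.] [193. 296.]
```

```bash
python3 -m handwheel '[{"hand":0.005,"x":0,"y":0,"z":0.02,"spin":0},{"hand":0.005,"x":0,"y":0,"z":0.05,"spin":0},{"hand":0.005,"x":0,"y":0,"z":0.08,"spin":0},{"hand":0.005,"x":0,"y":-0.015,"z":0.09,"spin":0},{"hand":0.005,"x":0,"y":-0.04,"z":0.09,"spin":0},{"hand":0.005,"x":0,"y":-0.08,"z":0.09,"spin":0},{"hand":0.005,"x":0,"y":-0.12,"z":0.09,"spin":0},{"hand":0.005,"x":0,"y":-0.16,"z":0.09,"spin":0},{"hand":0.005,"x":0,"y":-0.2,"z":0.09,"spin":0},{"hand":0.005,"x":0,"y":-0.24,"z":0.09,"spin":0},{"hand":0.005,"x":0,"y":-0.28,"z":0.09,"spin":0},{"hand":0.005,"x":0,"y":-0.32,"z":0.09,"spin":0},{"hand":0.005,"x":0,"y":-0.36,"z":0.09,"spin":0},{"hand":0.005,"x":0,"y":-0.4,"z":0.09,"spin":0},{"hand":0.005,"x":0,"y":-0.44,"z":0.09,"spin":0},{"hand":0.005,"x":0,"y":-0.48,"z":0.09,"spin":0},{"hand":0.005,"x":0,"y":-0.52,"z":0.09,"spin":0},{"hand":0.005,"x":0,"y":-0.55,"z":0.09,"spin":0},{"hand":0.005,"x":-0.004,"y":-0.575,"z":0.09,"spin":0},{"hand":0.005,"x":-0.0046,"y":-0.5838,"z":0.09,"spin":0}]' && python3 -m handwheel '[{"hand":0.005,"x":0,"y":0,"z":-0.01,"spin":0},{"hand":0.005,"x":0,"y":0,"z":-0.016,"spin":0},{"hand":0.005,"x":0,"y":0,"z":-0.016,"spin":0},{"hand":0.005,"x":0,"y":0,"z":-0.016,"spin":0}]'
python3 - <<'E'
from h import *
s=snap('scene','s12');d=snap('side','d12');w=snap('wrist','w12b')
def proj(c,p):
    T=c['T'];q=T[:3,:3].T@(np.array(p)-T[:3,3]);return np.array([c['cx']+c['fx']*q[0]/q[2],c['cy']+c['fy']*q[1]/q[2]])
n=np.array([-.338,.053,.94]);sp=np.array([554,-316.4,100.6])
for c,nm in((s,'s'),(d,'d')):
    print(nm,[proj(c,sp+k*n).round(1).tolist() for k in(0,20,34,74,80,121.7,154)])
g=lambda x:(255*(x/255.)**0.6).astype(np.uint8)
f=lambda c,u,v:cv2.resize(g(c['img'][v-37:v+37,u-25:u+25].astype(float)),(400,592),interpolation=cv2.INTER_CUBIC)
u1,v1=proj(s,sp+60*n).round().astype(int);u2,v2=proj(d,sp+60*n).round().astype(int);print(u1,v1,u2,v2)
cv2.imwrite('pics/c12.png',np.hstack([f(s,u1,v1),f(d,u2,v2)])[:,:,::-1])
E
```

```text
t: 23.65
eef_pos: [510.8, -313.1, 198.3]
tcp_rot: [3.14, 0.0, -1.729]
ft_force: [-0.0, 1.0, -2.2]
opening: 0.248
t: 23.98
eef_pos: [512.4, -308.4, 182.9]
tcp_rot: [3.14, 0.001, -1.725]
ft_force: [0.7, 0.1, -1.2]
opening: 0.253
s [[231.5, 307.5], [228.7, 301.0], [226.7, 296.4], [220.9, 282.9], [220.0, 280.8], [213.7, 266.0], [208.6, 254.1]]
d [[287.6, 158.6], [289.8, 153.3], [291.3, 149.6], [296.0, 138.6], [296.7, 136.9], [301.7, 124.9], [305.8, 115.2]]
223 288 294 142
```

View pics/c12.png

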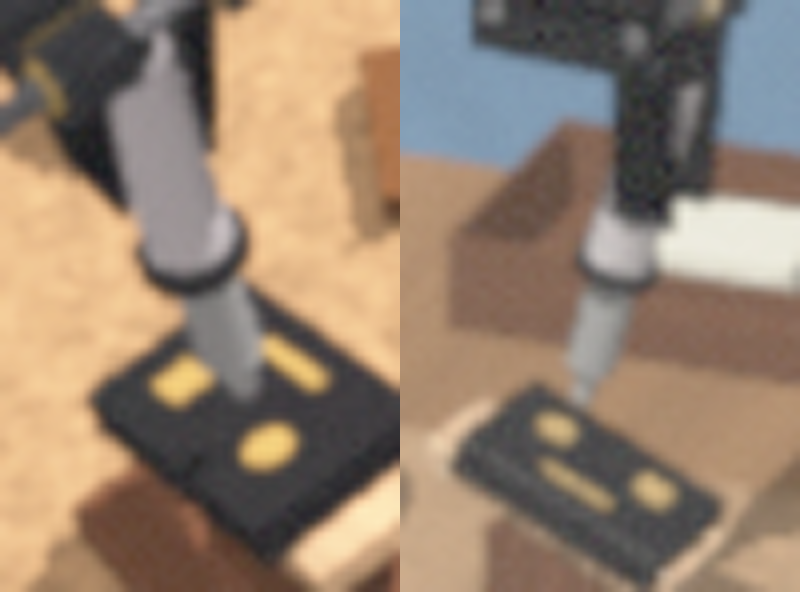

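c12 (last picture): the probe leans down-slope over the panel. Its tip end is at scene crop (243,400) and side crop (580,405), the collar at (192,252) and (618,255). It looks a little less tilted than 20°, so I'll fit its axis in both views numerically.

```bash
cat > ax.py <<'E'
from h import *
def axis(tags,boxes,thr,show=True):
    N=[];L=[]
    for t,(u0,v0,u1,v1),(sm,vm) in zip(tags,boxes,thr):
        c=load(t);im=cv2.resize(c['img'][v0:v1,u0:u1],None,fx=4,fy=4,interpolation=cv2.INTER_CUBIC);h=cv2.cvtColor(im,cv2.COLOR_RGB2HSV)
        g=((h[...,1]<sm)&(h[...,2]>vm)).astype(np.uint8)
        n,lab,st,ce=cv2.connectedComponentsWithStats(g);i=1+np.argmax(st[1:,4]);pts=[]
        for y in range(st[i,1]+2,st[i,1]+st[i,3]-2):
            x=np.where(lab[y]==i)[0]
            pts.append((x.mean(),y,np.ptp(x)+1))
        pts=np.array(pts)
        if show:print(t,st[i],[tuple(np.round(p)) for p in pts[::8]])
        fit=cv2.fitLine(pts[:,:2].astype(np.float32),cv2.DIST_HUBER,0,.5,.01).ravel()
        q=[np.array([fit[2]+s*fit[0],fit[3]+s*fit[1]]) for s in(-40,40)]
        q=[(p+.5)/4-.5+[u0,v0] for p in q]
        print(t,'line',np.round(q,1).tolist(),'deg',np.degrees(np.arctan2(q[1][0]-q[0][0],q[1][1]-q[0][1])))
        r=[ray(c,*p)[1] for p in q];nn=np.cross(*r);N.append(nn/np.linalg.norm(nn));L.append(c['T'][:3,3])
    a=np.cross(*N);a/=np.linalg.norm(a);a*=np.sign(a[2])
    y=np.radians(-8.9);dx=np.array([np.cos(y),np.sin(y),0]);dy=np.array([-np.sin(y),np.cos(y),0])
    print('axis',a.round(3),'tilt along -deckx',np.degrees(np.arctan2(-a@dx,a[2])),'along decky',np.degrees(np.arctan2(a@dy,a[2])))
    # point on axis
    A=np.array(N+[a]);p=np.linalg.solve(A,[N[0]@L[0],N[1]@L[1],0]);z=lambda zz:p+a*(zz-p[2])/a[2]
    return a,z
E
python3 - <<'E'
from ax import *
# scene: nose only (below collar); side: nose only
a,z=axis(('s12','d12'),((218,287,234,303),(286,141,302,158)),((70,70),(45,90)))
print(z(120))
# scene: grip
a,z=axis(('s12','d12'),((208,256,228,280),(286,141,302,158)),((70,70),(45,90)))
print(z(120))
E
```

```text
s12 [  12    0   40   53 1326] [(np.float64(38.0), np.float64(2.0), np.float64(12.0)), (np.float64(30.0), np.float64(10.0), np.float64(34.0)), (np.float64(30.0), np.float64(18.0), np.float64(36.0)), (np.float64(34.0), np.float64(26.0), np.float64(32.0)), (np.float64(34.0), np.float64(34.0), np.float64(30.0)), (np.float64(37.0), np.float64(42.0), np.float64(19.0)), (np.float64(42.0), np.float64(50.0), np.float64(8.0))]
s12 line [[223.4, 282.4], [228.2, 301.8]] deg 13.785907668684112
d12 [ 18   3  26  55 885] [(np.float64(27.0), np.float64(5.0), np.float64(7.0)), (np.float64(32.0), np.float64(13.0), np.float64(22.0)), (np.float64(30.0), np.float64(21.0), np.float64(23.0)), (np.float64(29.0), np.float64(29.0), np.float64(23.0)), (np.float64(28.0), np.float64(37.0), np.float64(20.0)), (np.float64(26.0), np.float64(45.0), np.float64(8.0)), (np.float64(22.0), np.float64(53.0), np.float64(6.0))]
d12 line [[290.5, 158.7], [294.7, 139.1]] deg 167.99062243596146
axis [-0.186  0.099  0.978] tilt along -deckx 11.51859180939161 along decky 4.031349970461454
[ 540.86077918 -312.70759048  120.     
[... 691 characters left out ...]
.float64(50.0))]
s12 line [[216.7, 258.8], [219.3, 278.7]] deg 7.674979290666366
d12 [ 18   3  26  55 885] [(np.float64(27.0), np.float64(5.0), np.float64(7.0)), (np.float64(32.0), np.float64(13.0), np.float64(22.0)), (np.float64(30.0), np.float64(21.0), np.float64(23.0)), (np.float64(29.0), np.float64(29.0), np.float64(23.0)), (np.float64(28.0), np.float64(37.0), np.float64(20.0)), (np.float64(26.0), np.float64(45.0), np.float64(8.0)), (np.float64(22.0), np.float64(53.0), np.float64(6.0))]
d12 line [[290.5, 158.7], [294.7, 139.1]] deg 167.99062243596146
axis [-0.212  0.226  0.951] tilt along -deckx 14.442494337561309 along decky 11.334612423626524
[ 545.43247821 -331.64776335  120.        ]
```

Run:
```python
from h import *
s=load('s12');d=load('d12')
dec=lambda a:(np.degrees(np.arctan2(-(a@[.988,-.155,0]),a[2])),np.degrees(np.arctan2(a@[.155,.988,0],a[2])))
t,e=tri(ray(s,228.3,301.4),ray(d,291.0,154.6));print('tip',t,e)
G=np.array([512.4,-308.4,182.9+31.4]);a=(G-t);print('len',np.linalg.norm(a),dec(a/np.linalg.norm(a)))
k,e=tri(ray(s,221.9,282.2),ray(d,295.75,136.4));print('collar',k,e,np.linalg.norm(k-t));a=(k-t)/np.linalg.norm(k-t);print(dec(a))
pl=lambda c,p,q:np.cross(ray(c,*p)[1],ray(c,*q)[1])
for g in((217.1,268.1),(218.6,274.1),(225.6,292.6)):
    a=np.cross(pl(s,(228.3,301.4),g),pl(d,(291.0,154.6),(295.75,136.4)));a/=np.linalg.norm(a)*np.sign(a[2]);print(a,dec(a))
# side brass/inlay self-check of current camera bias
for n,c,p in(('scene',s,(198-.5+268/8,251-.5+446/8)),('side',d,(269-.5+157/8,105-.5+429/8))): print(n,'round on z100.6',onz(c,*p,100.6))
```

```text
tip [ 544.26256036 -315.39762298  115.4655324 ] [np.float64(0.9945289661478434), np.float64(0.9945289661478474)]
len 104.07901549040237 (np.float64(18.23646805008619), np.float64(1.144757609971751))
collar [ 531.24292396 -312.74760216  175.99656063] [np.float64(1.3112679646670355), np.float64(1.3112679646671401)] 61.972081783043855
(np.float64(12.368886044733983), np.float64(0.5680801942330347))
[-0.21533688  0.04829337  0.97534495] (np.float64(12.72430716596641), np.float64(0.8421322012248745))
[-0.21216373  0.03264629  0.97668868] (np.float64(12.396587191090843), np.float64(-0.037007546758424915))
[-0.22038596  0.0737477   0.97262084] (np.float64(13.258395031118058), np.float64(2.278733417302506))
scene round on z100.6 [ 551.05802748 -314.77105568  100.6       ]
side round on z100.6 [ 553.41711189 -319.97099406  100.6       ]
```

Run:
```python
from h import *
w=load('w12b')
def proj(c,p):
    T=c['T'];q=T[:3,:3].T@(np.array(p)-T[:3,3]);r=np.hypot(q[0],q[1]);th=np.arctan2(r,q[2]);return np.array([c['cx']+c['fx']*th*q[0]/r,c['cy']+c['fy']*th*q[1]/r])
G=np.array([512.4,-308.4,214.3])
for th in(12.5,16,20):
    t=np.radians(th);a=np.array([-np.sin(t)*.988,np.sin(t)*.155,np.cos(t)])
    print(th,{k:proj(w,G+a*(k-47.7)).round(1).tolist() for k in(-54,-40,0,6,40)})
print('spot',proj(w,(554,-316.4,100.6)))
h=cv2.cvtColor(w['img'],cv2.COLOR_RGB2HSV)
for y in range(150,300,4): print(y,' '.join('%02x%02x'%(h[y,x,1],h[y,x,2]) for x in range(232,336,4)))
```

```text
12.5 {-54: [279.3, 189.7], -40: [279.3, 197.5], 0: [279.2, 224.9], 6: [279.2, 229.9], 40: [279.2, 263.0]}
16 {-54: [279.3, 182.6], -40: [279.3, 191.2], 0: [279.2, 221.1], 6: [279.2, 226.5], 40: [279.2, 262.3]}
20 {-54: [279.3, 174.6], -40: [279.3, 184.0], 0: [279.3, 216.9], 6: [279.2, 222.8], 40: [279.2, 261.6]}
spot [281.09061067 161.87973676]
150 8aeb 6860 6558 5f59 5b57 5e57 5b57 5956 5854 5455 5452 5653 5152 5152 4c51 5152 4c51 4d50 4950 825c 8a99 8ba7 8b95 8b93 8b93 8b9e
154 8ae8 6b62 6558 6055 6157 5d55 5b54 5653 5554 5452 5551 7163 9d9f 8276 4d4f 4d4f 474f 4950 484e 865f 8a96 8ca4 8a98 8a9d 8da4 8ca6
158 83f2 706d 6157 5956 5a55 5a55 5953 5551 5452 4f51 8375 adf0 aff1 aeef a1aa 4b4e 484e 484e 464d 855e 8896 8993 8ca8 8997 8a94 8892
162 87ee 7373 5e57 5c56 5755 5854 5752 5251 5350 4a4f a9be aef1 b1f1 afef b0e9 494d 4a4c 414b 444b 8560 8a99 8a90 8ba2 8ba2 8a94 888b
166 8ae8 8086 5c56 5a55 5851 5752 5650 514f 4d4f 4b4e 8377 b0ef b0f1 b0ef a5b9 474b 474b 404c 444b 8a60 8a8b 899a 8892 8ba1 8c9f 8a99
170 8be2 849c 5b54 5a52 867e aeda 7769 4e4e 4c4d 494d 444b 7168 9ba4 8a81 434c 3f49
[... 3638 characters left out ...]
 4e34 5036 7c4e a09e 6d5b 443c
282 966b 9067 4c2f 512f 3d32 2243 1273 109d 10ab 11a5 1187 1468 1563 147f 11a1 10ad 10ab 137c 195c 3c33 4b33 5033 8753 a8b5 9083 423a
286 986d 8b67 4232 482e 3233 1c48 1090 11a9 128d 2a37 3332 2f31 3431 2f31 2d33 165c 0faa 12aa 1766 3837 4034 4835 7e59 a3ac 9f9f 3139
290 926c 183f 153e 193e 183f 1c3f 1840 1742 1742 1742 1742 1441 1742 1742 1742 1742 1b43 1b43 1a45 1e44 1e44 2145 1a45 8788 a5bb 1c3f
294 8e6c 0e47 0b46 0e47 1247 0e4a 096f 096f 096e 096e 096e 076d 0c6e 0c6d 096d 0c6c 0c6e 0c6d 0c6c 0c6d 0c6e 096d 096e 4283 a5ba 1f41
298 8a6b 0b46 1247 0b46 0e47 0860 0862 0862 0862 0863 0863 0862 0a63 0a63 0862 0a63 0a62 0a63 0a63 0a63 0563 0a64 0a64 3372 a7ce 213e
```

The wrist view puts the inlay at (281,162.5), against (281.1,161.9) predicted from my spot position, so the spot is confirmed. It resolves the probe well (rows: tip end ~173, nose end ~176.5, collar ~190–200.5, cap rim ~276.5), so I'll fit tilt and offset to those rows.

```bash
cat > fit.py <<'E'
from h import *
from scipy.optimize import least_squares
def proj(c,p):
    T=c['T'];q=T[:3,:3].T@(np.array(p)-T[:3,3]);r=np.hypot(q[0],q[1]);th=np.arctan2(r,q[2]);return np.array([c['cx']+c['fx']*th*q[0]/r,c['cy']+c['fy']*th*q[1]/r])
DX=np.array([.988,-.155,0]);Z=np.array([0,0,1.])
def model(w,eef,th,o,kG,k,r):
    t=np.radians(th);a=-np.sin(t)*DX+np.cos(t)*Z;e=np.cos(t)*DX+np.sin(t)*Z
    return proj(w,np.array(eef)+[0,0,31.4]+o*DX+a*(k-kG)+e*r)
def fit(w,eef,obs,fixk=None):
    f=lambda x:[model(w,eef,x[0],x[1],x[2] if fixk is None else fixk,k,r)[1]-v for k,r,v in obs]
    s=least_squares(f,[15,0,47.7] if fixk is None else [15,0],loss='soft_l1');print('tilt,o,kG',s.x.round(2),'res',np.round(f(s.x),1));return s.x
E
python3 - <<'E'
from fit import *
w=load('w12b');e=(512.4,-308.4,182.9)
print(proj(w,(512.4,-308.4,195.3)),'fingertip row?')
O=[(-54,4,173),(-40,9,176.5),(0,16,190),(6,12,200.5),(76,12,276.5)]
fit(w,e,O);fit(w,e,O,47.7);fit(w,e,O[:-1],47.7);fit(w,e,O[:-1])
fit(w,e,[(-54,4,173),(0,16,190),(6,12,200.5),(76,12,276.5)],47.7)
E
```

```text
[279.18897132 257.06465337] fingertip row?
tilt,o,kG [13.62  6.02 50.69] res [ 0.8 -1.5  0.3 -0.  -0. ]
tilt,o,kG [13.03  7.88] res [ 1.1 -1.3  0.1 -0.2  0.1]
tilt,o,kG [13.34  7.62] res [ 0.8 -1.5  0.2 -0. ]
tilt,o,kG [14.27  0.9  60.51] res [ 0.7 -1.3  0.5 -0.2]
tilt,o,kG [13.3   7.94] res [ 0.5 -0.3 -0.5  0.3]
```

Both methods agree: tilt ≈13°, with the pivot about 30 mm higher than assumed (near the top of the grip). With that pivot height, a ~40 mm total push is needed instead of 29. I'll return to the hole and add 11 mm.

```bash
python3 -m handwheel '[{"hand":0.005,"x":0,"y":0.01,"z":0.016,"spin":0},{"hand":0.005,"x":0.006,"y":0.0338,"z":0.016,"spin":0},{"hand":0.005,"x":0.006,"y":0.0738,"z":0.016,"spin":0},{"hand":0.005,"x":0.006,"y":0.1138,"z":0.016,"spin":0},{"hand":0.005,"x":0.006,"y":0.1538,"z":0.016,"spin":0},{"hand":0.005,"x":0.006,"y":0.1938,"z":0.016,"spin":0},{"hand":0.005,"x":0.006,"y":0.2338,"z":0.016,"spin":0},{"hand":0.005,"x":0.006,"y":0.2738,"z":0.016,"spin":0},{"hand":0.005,"x":0.006,"y":0.3138,"z":0.016,"spin":0},{"hand":0.005,"x":0.006,"y":0.3538,"z":0.016,"spin":0},{"hand":0.005,"x":0.006,"y":0.3938,"z":0.016,"spin":0},{"hand":0.005,"x":0.006,"y":0.4338,"z":0.016,"spin":0},{"hand":0.005,"x":0.006,"y":0.4738,"z":0.016,"spin":0},{"hand":0.005,"x":0.006,"y":0.5138,"z":0.016,"spin":0},{"hand":0.005,"x":0.006,"y":0.5538,"z":0.016,"spin":0},{"hand":0.005,"x":0.006,"y":0.575,"z":0.016,"spin":0},{"hand":0.005,"x":0.006,"y":0.5838,"z":0.016,"spin":0},{"hand":0.005,"x":0.006,"y":0.5838,"z":0.016,"spin":0},{"hand":0.005,"x":0.006,"y":0.5838,"z":0.016,"spin":0},{"hand":0.005,"x":0.006,"y":0.5838,"z":0.006,"spin":0}]' && python3 -m handwheel '[{"hand":0.005,"x":0,"y":0,"z":-0.02,"spin":0},{"hand":0.005,"x":0,"y":0,"z":-0.04,"spin":0},{"hand":0.005,"x":0,"y":0,"z":-0.06,"spin":0},{"hand":0.005,"x":0,"y":0,"z":-0.074,"spin":0},{"hand":0.005,"x":0,"y":0,"z":-0.08,"spin":0},{"hand":0.005,"x":0,"y":0,"z":-0.08,"spin":0}]'
```

```text
t: 25.8
eef_pos: [519.2, 273.0, 191.0]
tcp_rot: [-3.139, 0.001, -1.727]
ft_force: [-0.2, -0.2, -0.6]
opening: 0.249
t: 26.3
eef_pos: [518.6, 272.6, 108.5]
tcp_rot: [3.141, -0.001, -1.728]
ft_force: [0.6, -0.3, -1.0]
opening: 0.25
```

```bash
python3 -m handwheel '[{"hand":0.005,"x":-0.004,"y":0.0006,"z":0,"spin":0},{"hand":0.005,"x":-0.008,"y":0.0012,"z":0,"spin":0},{"hand":0.005,"x":-0.011,"y":0.0016,"z":0,"spin":0},{"hand":0.005,"x":-0.013,"y":0.002,"z":0,"spin":0},{"hand":0.005,"x":-0.013,"y":0.002,"z":0,"spin":0}]' && python3 -m handwheel '[{"hand":0.005,"x":0.001,"y":0,"z":0.03,"spin":0},{"hand":0.005,"x":0.001,"y":0,"z":0.06,"spin":0},{"hand":0.005,"x":0.001,"y":0,"z":0.085,"spin":0},{"hand":0.005,"x":0.001,"y":0,"z":0.085,"spin":0},{"hand":0.005,"x":0.001,"y":0,"z":0.085,"spin":0}]'
python3 - <<'E'
from fit import *
w=snap('wrist','w13');s=state()['eef_pos'];print(s)
snap('scene','s13');snap('side','d13')
for th in(13,20): print(th,[model(w,s,th,32*np.tan(np.radians(th)),47.7,k,r).round(1).tolist() for k,r in((-54,4),(-40,9),(0,16),(6,12),(76,12))])
h=cv2.cvtColor(w['img'],cv2.COLOR_RGB2HSV)
for y in range(140,206,2): print(y,' '.join('%02x%02x'%(h[y,x,1],h[y,x,2]) for x in range(256,304,4)))
for y in range(268,292,2): print(y,' '.join('%02x%02x'%(h[y,x,1],h[y,x,2]) for x in range(268,292,4)))
E
```

```text
t: 26.72
eef_pos: [505.6, 275.7, 110.5]
tcp_rot: [-3.14, 0.0, -1.727]
ft_force: [2.9, -2.0, -0.3]
opening: 0.247
t: 27.13
eef_pos: [506.2, 276.0, 195.8]
tcp_rot: [-3.141, 0.001, -1.727]
ft_force: [-0.4, -0.4, -1.1]
opening: 0.247
[505.76345058 275.74322066 194.49576673]
13 [[280.3, 174.8], [280.3, 175.9], [280.5, 190.7], [280.5, 200.9], [280.8, 276.9]]
20 [[280.3, 155.0], [280.4, 157.4], [280.5, 176.9], [280.5, 187.9], [280.8, 276.2]]
140 67f6 66f6 68f6 69f6 6af6 6bf6 6bf5 6af5 6bf5 6cf5 6cf5 6cf5
142 67f6 69f6 69f6 6bf6 6bf6 6af5 6cf5 6bf5 6cf5 6df5 6bf5 6af5
144 68f6 6af6 6bf6 6bf6 6af5 70f3 75f1 70f4 6bf5 6bf6 6af6 68f6
146 6bf6 6af6 6bf6 6bf6 71f3 86d3 89c4 81e4 6af5 68f6 68f6 67f6
148 6bf6 6bf6 6bf6 6cf5 83d8 8aa4 8da8 8caf 75f1 65f6 64f6 65f6
150 6bf6 6af5 6bf5 6ff4 8aa5 8da6 8daa 8da1 86cb 64f6 62f6 64f6
152 6bf5 6af5 6bf6 76ef 8ca4 8da6 8daa 8c9f 8aa6 64f6 64f6 65f6
154 6af6 69f6 67f6 7ce7 8aa3 8da3 8ca2 8d9d 899b 67f5 66f6 67f6
156 68f6 66f6 62f6 7ee0 8698 8ba1 889f 8999 8590 6af5 66f6 68f6
158 64f6 61f6 5ff6 7ddf 828b 5ea0 5891 8691 8291 6cf5 68f6 6af6
160 60f6 5ef6 5ef6 76
[... 1158 characters left out ...]
5 268e 2886 2b81 2c7f 2b7c 5959 6a54
198 645e 4768 19cb 19c5 2199 2984 2984 2a80 297d 297d 3f66 6454
200 645e 2d82 1acd 19c0 2a86 2983 2782 2a80 2b7d 2b7e 2f73 6154
202 605d 21a2 19cd 1db0 2a81 2982 2582 287f 2b7d 297c 2c75 6452
204 615c 1bb5 18cc 2591 2a81 2582 2681 287e 297c 257c 2b77 6251
268 1673 1473 1473 1475 1272 156f
270 1272 1473 1474 1274 1473 126f
272 1473 1472 1474 1474 1472 126f
274 1473 1475 1177 1379 1175 156f
276 127f 1389 128f 1196 1091 107e
278 109b 11a1 10a2 11a5 10a4 129e
280 10a1 109e 1196 0f97 109e 11a4
282 1194 136d 1953 1650 1764 1389
284 1855 2c34 3530 3530 3733 2243
286 3431 3c2f 3530 3a30 3530 3431
288 1b38 2839 1b38 2439 273b 2439
290 1840 143f 193e 193e 1c40 183f
```

Run:
```python
from fit import *
w=load('w13');e=(505.8,275.75,194.5)
O=[(-54,4,157),(-40,9,160.5),(0,16,177.7),(6,12,188.7),(76,12,276)]
for kk in(None,47.7): 
    x=fit(w,e,O,kk)
    t=np.radians(x[0]);k=x[2] if kk is None else kk;a=-np.sin(t)*DX+np.cos(t)*Z
    print('tip rel eef',np.array([0,0,31.4])+x[1]*DX+a*(-54-k))
fit(w,e,[O[0]]+O[2:],47.7)
```

```text
tilt,o,kG [18.31 13.96 43.82] res [ 0.6 -1.   0.1  0.1 -0. ]
tip rel eef [ 44.15896636  -6.92777306 -61.46647317]
tilt,o,kG [19.11 11.36] res [ 0.2 -1.1  0.5  0.4 -0.2]
tip rel eef [ 44.10871821  -6.91989    -64.69745307]
tilt,o,kG [19.28 11.41] res [-0.3  0.3  0.1 -0.1]
```

Tilt is now ≈19°. The tip end sits at (44.1,-6.9,-63) from the reported TCP. I'll go to a hover 20 mm off the inlay along the panel normal.

```bash
python3 -m handwheel '[{"hand":0.005,"x":0,"y":-0.01,"z":0.008,"spin":0},{"hand":0.005,"x":0,"y":-0.034,"z":0.008,"spin":0},{"hand":0.005,"x":0,"y":-0.074,"z":0.008,"spin":0},{"hand":0.005,"x":0,"y":-0.114,"z":0.008,"spin":0},{"hand":0.005,"x":0,"y":-0.154,"z":0.008,"spin":0},{"hand":0.005,"x":0,"y":-0.194,"z":0.008,"spin":0},{"hand":0.005,"x":0,"y":-0.234,"z":0.008,"spin":0},{"hand":0.005,"x":0,"y":-0.274,"z":0.008,"spin":0},{"hand":0.005,"x":0,"y":-0.314,"z":0.008,"spin":0},{"hand":0.005,"x":0,"y":-0.354,"z":0.008,"spin":0},{"hand":0.005,"x":0,"y":-0.394,"z":0.008,"spin":0},{"hand":0.005,"x":0,"y":-0.434,"z":0.008,"spin":0},{"hand":0.005,"x":0,"y":-0.474,"z":0.008,"spin":0},{"hand":0.005,"x":0,"y":-0.514,"z":0.008,"spin":0},{"hand":0.005,"x":0,"y":-0.55,"z":0.008,"spin":0},{"hand":0.005,"x":-0.0035,"y":-0.575,"z":0.005,"spin":0},{"hand":0.005,"x":-0.0035,"y":-0.584,"z":-0.005,"spin":0},{"hand":0.005,"x":-0.0035,"y":-0.584,"z":-0.012,"spin":0},{"hand":0.005,"x":-0.0035,"y":-0.584,"z":-0.012,"spin":0},{"hand":0.005,"x":-0.0035,"y":-0.584,"z":-0.012,"spin":0}]'
python3 - <<'E'
from fit import *
w=snap('wrist','w14');s=state()['eef_pos'];print(s)
snap('scene','s14');snap('side','d14')
print('spot px',proj(w,(554,-316.4,100.6)),'sq',proj(w,(513.1,-309.8,85.5)))
h=cv2.cvtColor(w['img'],cv2.COLOR_RGB2HSV)
for y in range(132,196,2): print(y,' '.join('%02x%02x'%(h[y,x,1],h[y,x,2]) for x in range(256,308,4)))
E
```

```text
t: 28.95
eef_pos: [502.6, -306.7, 182.0]
tcp_rot: [3.14, 0.001, -1.726]
ft_force: [0.1, -0.3, -1.7]
opening: 0.245
[ 502.99140567 -306.749255    182.5984763 ]
spot px [281.92535827 149.46343175] sq [281.4528821 194.5668655]
132 5c59 5d58 5a58 5b57 5755 5a55 5554 5455 5554 5053 5353 5152 4e52
134 5e57 5e57 5956 5956 5a55 5755 5854 5353 4f54 5251 4e52 4e52 4b52
136 5e57 5c56 5656 5755 5653 5452 5452 5452 5353 4e52 5251 4950 4d50
138 5f56 5d55 5455 5554 5353 5353 5251 4e52 5251 4d50 4f51 4950 4950
140 5a55 5755 5854 5452 5353 5152 5f5b 5857 4d50 4950 4d50 474f 474f
142 5c53 5854 5353 5452 5152 7d72 aac7 a2af 5e57 4a4f 4950 474f 454e
144 5b54 5953 5452 5251 5653 add6 aff0 afed 9d9e 4e4e 4b4e 454e 454e
146 5854 5452 5152 5050 6d62 afee b0f1 aef0 afe3 4950 494d 454e 464d
148 5752 5752 4f51 5050 8b84 adf0 aef1 aff0 afef 5152 434c 464c 3c4c
150 5452 5251 514f 4d4f 948f aff0 aff1 aef0 aff1 5455 444b 424d 414b
152 5251 5350 4a4f 4b4e 8179 afef acf1 adf0 aeed 4d4f 414b 414b 404c
154 5050 4d50 514f 474f 615c afea aef1 aef0 acd3 444b 454a 454a 3e4a
156 5c56 4a4f 4a4f 464d 494d 9ba9 abec aee6 8078
[... 631 characters left out ...]
 3449 3948
176 a8c5 464d 3b4e 129d 1394 1583 1a74 1b68 2061 2e4e 3548 3c48 3849
178 aac5 444b 3650 129d 1389 2069 2060 215d 205f 2d4f 3746 3849 3c48
180 a7c9 464d 3b4e 1681 2958 4942 4b41 4642 3948 2e4d 3548 3c48 3c48
182 a9ca 444b 4949 4249 4d42 4741 493f 4e3e 5a3e 4642 3346 3548 3c48
184 aad0 464c 5145 4b44 3e46 3a46 3a46 3745 4341 583d 4942 3c48 3c48
186 abd1 5049 4a48 3c48 3849 3548 3948 3548 3548 3e42 523e 3a46 3b49
188 a2ad 5049 3e4a 3e4a 304f 2657 275c 2b4e 3548 3248 4b41 4444 3e4a
190 5e54 484a 404c 3454 178e 1498 1595 1a76 2c51 3746 4345 4e41 4048
192 4d4c 444b 3a4f 1893 13bc 13ae 1698 1985 1c6e 2e4d 4543 4c40 4048
194 4b4b 434c 1889 12c4 14bd 159d 1984 1b7c 1979 2069 4543 4c43 4748
```

```bash
python3 -m handwheel '[{"hand":0.005,"x":0.001,"y":-0.0015,"z":-0.003,"spin":0},{"hand":0.005,"x":0.002,"y":-0.002,"z":-0.006,"spin":0},{"hand":0.005,"x":0.003,"y":-0.0023,"z":-0.009,"spin":0},{"hand":0.005,"x":0.0045,"y":-0.0025,"z":-0.0125,"spin":0},{"hand":0.005,"x":0.0059,"y":-0.0026,"z":-0.016,"spin":0},{"hand":0.005,"x":0.0059,"y":-0.0026,"z":-0.016,"spin":0},{"hand":0.005,"x":0.0059,"y":-0.0026,"z":-0.016,"spin":0}]'
python3 - <<'E'
from fit import *
w=snap('wrist','w15');s=state();print(s['eef_pos'],s['ft_force'])
snap('scene','s15');snap('side','d15')
print('spot px',proj(w,(554,-316.4,100.6)), 'tip pred',[proj(w,np.array(s['eef_pos'])+[44.1,-6.9,z]).round(1) for z in(-61,-65)])
h=cv2.cvtColor(w['img'],cv2.COLOR_RGB2HSV)
for y in range(136,184,2): print(y,' '.join('%02x%02x'%(h[y,x,1],h[y,x,2]) for x in range(260,304,3)))
E
```

```text
t: 29.68
eef_pos: [508.8, -310.7, 166.3]
tcp_rot: [3.141, 0.0, -1.727]
ft_force: [0.0, -0.5, -1.3]
opening: 0.246
[ 508.84453455 -310.75908626  166.51589152] [-0.65382815 -0.71643471 -0.55995238]
spot px [278.08481983 160.18295045] tip pred [array([279.9, 162.1]), array([279.9, 161.4])]
136 5b57 5956 5c56 5755 5554 5455 5254 4f54 4e55 4f54 5353 5353 4e52 4b52 4c51
138 5857 5956 5656 5455 5455 5554 5053 4f54 5353 4e52 4e52 4e52 4e52 4851 4c51
140 5956 5455 5854 5455 5353 5452 5053 5053 4e52 4c51 5050 5050 4c51 4650 474f
142 5755 5653 5554 5152 5452 5152 4e52 4e52 4f51 4f51 4d50 4d50 444f 474f 474f
144 5254 5053 5353 5251 4f51 5152 4c51 4c51 4d50 4d50 484e 474f 454e 454e 454e
146 5152 5152 5551 4e52 5050 4f51 4a4f 4d4f 474f 4a4f 484e 4a4f 454e 424d 454e
148 5152 4e52 4f51 4a4f 4d50 4d4f 484e 484e 484e 454e 484e 454e 464d 424d 424d
150 5053 5251 4d50 4d4f 484e 4d50 4e52 4a4f 424d 494d 434c 464d 424d 434c 434c
152 4c51 4d50 4d4f 4b4e 695f 9b99 9da7 8980 4e52 434c 414b 434c 414b 3d4b 3d4b
154 4d4f 4a4f 4b4e 5b57 aacc aeed afef afe5 9595 4a4c 3d4b 414b 414b 3d4b 3b4a
156 4950 484e 4c4d 919
[... 383 characters left out ...]
64c 3251 1496 1697 158f 1881 1875 1f6b 1f63 2d4f 4c40 4c40 4e41 5040
168 404c 3e4a 2560 129c 1397 148e 1680 1a75 1a6a 1f63 2657 453f 4840 5040 4741
170 444b 414a 1e6d 129e 1396 148d 1880 1873 1f6a 1d62 2259 4440 453f 453f 4c40
172 414b 414b 1874 129c 1395 148b 167e 1971 1869 1c63 225b 4440 413f 493f 5040
174 414b 3e4a 197a 139d 1394 148b 167e 1970 1b68 1d62 215c 3b41 453f 453f 493f
176 3e4a 3b4a 1880 129d 1593 1689 177a 196f 1b68 1a62 1e5c 2f46 3b41 413f 493f
178 414a 3d4b 1681 119a 1388 1b73 1e5e 1e5f 1e5c 1e5d 1e5d 2e48 3045 3745 4741
180 3e4a 3b4a 1b73 1877 2958 3f45 493f 493f 413f 3844 2651 2f46 3346 3247 3745
182 3e4a 4348 3f49 4044 4840 413f 4040 473d 483c 4e3b 4d3c 3b41 3346 3247 3247
```

Tip at about (278.5,161), inlay centre (277.6,160): aligned. I'll approach along the normal and watch the force.

```bash
python3 -m handwheel '[{"hand":0.005,"x":0.0008,"y":0.0005,"z":-0.0015,"spin":0},{"hand":0.005,"x":0.0014,"y":0.0007,"z":-0.003,"spin":0},{"hand":0.005,"x":0.0014,"y":0.0007,"z":-0.003,"spin":0},{"hand":0.005,"x":0.0014,"y":0.0007,"z":-0.003,"spin":0}]';python3 -m handwheel '[{"hand":0.005,"x":0.0007,"y":-0.0001,"z":-0.0019,"spin":0},{"hand":0.005,"x":0.0014,"y":-0.0002,"z":-0.0038,"spin":0},{"hand":0.005,"x":0.0014,"y":-0.0002,"z":-0.0038,"spin":0},{"hand":0.005,"x":0.0014,"y":-0.0002,"z":-0.0038,"spin":0}]'
python3 - <<'E'
from fit import *
F=[]
for i in range(8): w=read_camera('wrist');F.append(state()['ft_force'])
F=np.array(F);print(state()['eef_pos'],F.mean(0),F.std(0))
np.savez('pics/w16.npz',**w)
h=cv2.cvtColor(w['img'],cv2.COLOR_RGB2HSV)
print('spot',proj(w,(554,-316.4,100.6)))
for y in range(148,184,2): print(y,' '.join('%02x%02x'%(h[y,x,1],h[y,x,2]) for x in range(260,304,3)))
E
```

```text
t: 30.17
eef_pos: [510.3, -310.1, 163.7]
tcp_rot: [-3.141, -0.0, -1.727]
ft_force: [-0.4, 0.9, -0.5]
opening: 0.247
t: 30.5
eef_pos: [511.7, -310.3, 159.8]
tcp_rot: [3.142, -0.0, -1.727]
ft_force: [-0.7, -1.0, 1.6]
opening: 0.247
[ 511.65314915 -310.32339204  159.90646759] [-0.90278581 -0.76210827  1.57842365] [0.32333494 0.60259861 0.59093429]
spot [279.10945151 164.89695217]
148 5a55 5455 5455 5254 5353 5053 4f54 4f54 5053 4e52 4e52 4b52 4852 4c51 4551
150 5455 5155 5554 5254 5152 5152 4e52 4f51 4c51 4f51 4c51 4950 4851 4650 474f
152 5353 5353 5053 5254 5152 5053 4f51 4c51 4c51 4a4f 4950 4950 444f 444f 444f
154 5353 5353 5152 4e52 4f51 4c51 4b52 4650 4b4e 4a4f 484e 444f 474f 414e 424d
156 5152 4d53 4e52 4c51 5152 6d67 8780 746e 4f51 484e 454e 474f 424d 3f4d 424d
158 4c51 4f51 5050 4d50 887e aadc abe7 aadf 8a81 4c4d 4a4c 4b4b 4748 434c 434c
160 4c51 514f 4d50 5e5c a0cf 7ed8 6dc2 79bc 899b 6d59 5647 5647 5046 454a 444b
162 4950 4d50 474f 6e7b 5cbd 2298 1d86 1f7b 3377 4d64 5347 5644 5145 4f44 4847
164 514f 4b4e 4a4f 2481 1a9c 1792 1784 1a78 1e6e 2762 4748 5443 4f44 4b44 4a45
166 4a4f 484e 3e52 1792 1498 1792 1783 1a76 1e6d 2164 2e54 4b44 4d42 4b44 4c43
168 484e 464d 2c5d 149b 1699 1590 1982 1a76 1f6c 2164 275c 5443 4d42 4d42 4942
170 474f 424d 2567 159f 1497 168e 1881 1a75 1f6b 1f64 245c 4843 4942 4942 4642
172 464d 424d 206e 139e 1496 168e 1a81 1a75 1d69 1f64 245d 4642 4b41 4b41 4741
174 434c 434c 1b73 139e 1496 148c 187f 1b73 1a6a 1f64 235e 4543 4840 4741 4440
176 464d 414b 1c78 129e 1394 168a 197c 1971 1d6a 1f64 215e 3e42 4840 4741 4b41
178 434c 434c 187f 149b 1489 1a75 235f 1d60 1e5e 215d 1e5d 3d43 453f 4040 4840
180 414b 3d4b 1d73 1778 2859 4246 4c40 4b41 4242 4044 2c51 3844 3b41 453f 493f
182 3d4b 414a 3c4c 4345 4942 4741 4341 4440 4f3d 563b 4b3d 3f41 3346 3a42 4040
```

```bash
python3 -m handwheel '[{"hand":0.005,"x":0.0003,"y":0,"z":-0.0008,"spin":0},{"hand":0.005,"x":0.0006,"y":0,"z":-0.0015,"spin":0},{"hand":0.005,"x":0.0006,"y":0,"z":-0.0015,"spin":0},{"hand":0.005,"x":0.0006,"y":0,"z":-0.0015,"spin":0}]'
python3 - <<'E'
from fit import *
F=[];P=[]
for i in range(16): w=read_camera('wrist');s=state();F.append(s['ft_force']);P.append(s['eef_pos'])
F=np.array(F);print(s['t'],np.mean(P,0),F.mean(0),F.std(0)/4)
np.savez('pics/w17.npz',**w);snap('scene','s17');snap('side','d17')
e=np.mean(P,0)
h=cv2.cvtColor(w['img'],cv2.COLOR_RGB2HSV)
print('spot',proj(w,(554,-316.4,100.6)),'sq',proj(w,(513.1,-309.8,85.5)))
for y in range(152,196,2): print(y,' '.join('%02x%02x'%(h[y,x,1],h[y,x,2]) for x in range(248,304,4)))
# predicted nose-end front row for compression c (nose end = 14-c mm above face at the spot)
n=np.array([-.338,.053,.94]);ex=np.cross([.155,.988,0],n)
for c in(2,5,7,9,12): print(c,[proj(w,np.array([554,-316.4,100.6])+n*k+ex*r).round(1).tolist() for k,r in((14-c,9),(54-c,16),(60-c,12))])
E
```

```text
t: 31.23
eef_pos: [512.3, -310.3, 158.4]
tcp_rot: [-3.142, -0.0, -1.727]
ft_force: [-0.8, -1.7, 1.9]
opening: 0.246
32.0333 [ 512.25045654 -310.28837681  158.37858058] [-1.29641673 -1.23446128  1.67438678] [0.14198529 0.1677618  0.12382858]
spot [279.28212668 165.96120842] sq [279.01828094 213.29060181]
152 5c56 5854 5254 5353 5152 4e52 4c51 4e52 4c51 474f 4950 4a4f 4650 464d
154 5854 5554 5752 5152 5152 4c51 5050 4950 474f 474f 474f 444f 414e 454e
156 5554 5653 5452 5152 4f51 4d50 4a4f 5053 5254 464d 464d 424d 3c4c 3f4d
158 5653 5353 5452 5050 4d4f 4b4e 5a58 98a9 9db3 6b62 464d 404c 414a 394c
160 5653 5152 5251 4f51 474f 474f 8fa2 78cc 6cb5 8394 5049 4b47 4a45 394c
162 5353 5251 5050 4d4f 484e 4950 4fae 1e92 1c7e 3276 3f4d 4f44 4e45 4946
164 5152 5452 5050 4d4f 484e 2e5f 199a 168d 1b7c 1e6e 2859 5344 5043 4d42
166 5452 4f51 4d4f 444f 494d 1a78 1499 168d 197b 1e6d 1f62 4546 4843 4741
168 5251 514f 4b4e 484e 464d 1790 1497 168c 197a 1c6c 1f62 4147 4942 4642
170 4f51 514f 4c4d 464d 424d 1497 1497 188b 1778 1d6b 1c63 3b49 4b41 4b41
172 5452 4a4f 464d 424d 424d 1498 1397 188b 1a78 1d6a 1
[... 388 characters left out ...]

184 adf0 867c 464c 414b 4e45 4744 4044 3745 3544 3642 423e 4f3a 3d3f 3543
186 adf0 8d84 434c 4847 4645 3947 3745 3445 2f46 2c46 3045 3840 4b3a 3144
188 adf0 8e87 414b 4a45 4048 3d47 324c 2755 2059 284d 2c45 3445 463e 4040
190 acf0 8d8b 4649 4246 3b49 2f52 188d 1496 1496 1876 284d 3544 3741 443c
192 adf0 9291 4748 4249 334b 1590 13bd 11af 149c 1681 196e 244d 3d3f 483c
194 adf0 9598 4447 3f49 1876 11c4 13be 12ae 188d 177b 1877 1d69 3d3f 3d3f
2 [[279.3, 162.8], [279.3, 184.0], [279.3, 195.4]]
5 [[279.3, 160.8], [279.3, 181.4], [279.3, 192.5]]
7 [[279.3, 159.5], [279.3, 179.7], [279.3, 190.7]]
9 [[279.3, 158.3], [279.3, 178.0], [279.3, 188.9]]
12 [[279.3, 156.4], [279.3, 175.5], [279.3, 186.2]]
```

The force rose by ≈3.1 N (≈7 mm of spring). The collar and nose rows also match ≈7–8 mm. The inlay edge is where predicted, so the panel is unmoved. One last tilt fit, then I'll hand in.

Run:
```python
from fit import *
w=load('w17');h=cv2.cvtColor(w['img'],cv2.COLOR_RGB2HSV)
print([(y,h[y,280,2]) for y in range(268,288,2)])
fit(w,(512.25,-310.3,158.4),[(-40,9,160.2),(0,16,178.7),(6,12,189),(76,12,276)],47.7)
s=load('scene0')['img'].astype(int);t=load('s17')['img'].astype(int)
D=np.abs(s-t).max(2)
for n,(u,v) in dict(tile=(309,170),block=(212,261),burn=(379,148),jar=(331,262),mug=(355,300),can=(410,230),bowl=(266,385),panel2=(340,217),brown=(262,265),orange=(276,127)).items(): print(n,D[v-8:v+8,u-8:u+8].mean().round(1),end='; ')
from cell import job_done
print(job_done())
```

```text
[(268, np.uint8(122)), (270, np.uint8(123)), (272, np.uint8(123)), (274, np.uint8(127)), (276, np.uint8(159)), (278, np.uint8(175)), (280, np.uint8(160)), (282, np.uint8(86)), (284, np.uint8(50)), (286, np.uint8(50))]
tilt,o,kG [18.55 11.37] res [-0.2 -0.1  0.4 -0.1]
tile 8.5; block 132.4; burn 20.2; jar 7.9; mug 8.5; can 6.2; bowl 8.2; panel2 4.7; brown 8.3; orange 7.9; the job is handed in; nothing more can be done
None
```

The panel is on the rest and released, and I handed the job in while holding the probe on the round inlay with its tip about half pushed in. The job was handed in at about 32 s, and no verdict is reported.

**Panel:** I gripped the small black panel across its 60 mm width, pivoted it flat on the deck, and slid it down until the lip stopped it (0.5 mm from the predicted point). The first grasp closed above the panel: the fingertips turned out to sit about 26 mm higher than the stated frame. A touch test showed this and I corrected for it.

**Probe:** The tool cannot tilt, so I used the rim of the stand's hole to lean the probe over in the jaws. The first push gave only 13°, so I went back for a second.

**Last checks:**

| Check | Result |
|---|---|
| Probe tilt | about 18.5–19°, against 20° for the panel's face, so roughly 1° off square |
| Tip position | about 0.5 mm from the inlay's centre |
| Spring push | about 3 N, so roughly 7 of 14 mm; camera rows gave 7–8 mm, arm height alone 4–7 mm |
| Panel | inlay edge still where predicted under the tip |
| Bystanders | most unchanged in the scene camera |

**Unresolved:**
- **Clay block:** this check failed: its patch of the scene picture changed strongly. I think the arm was in front of it, since the block was never approached, but I could not confirm that.
- **Burnisher:** its patch changed a little, probably because the probe beside it is gone.

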